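# Put the decorating tools away on a potter's bench

## Robot

A 6-joint arm with a two-finger parallel gripper is mounted at the origin on the work surface. World frame = base frame: x ahead of the robot, y to its left, z up, the work surface at z = 0. Lengths are in m, angles in rad, forces in N, time in s.
With the tool pointing down it reaches from about 0.375 to 0.9 m from the base axis. Payload 3.1 kg.
Tool frame: the origin (TCP) lies midway between the tips of the shut fingers; the grasp point (between the pads) lies 19 mm behind it; z points along the fingers, y is the line along which they close (so a half turn about z gives the same grasp; the last joint's range is limited). The gripper opens to 85 mm and grips with 20 to 120 N. Pads are 22 mm wide; open, the fingers measure 114 mm over their backs; the gripper's body (76 mm by 85 mm) begins 54 mm behind the grasp point. The pads swing forward as they close: fully open they stand 13 mm farther back than shut.
Start: joints at [0.976, 0.527, 1.433, -0, 1.181, -0.178], TCP at [0.253, 0.571, 0.206] pointing down, gripper open.
Joint ranges: [-3.08, 3.08], [-0.75, 2.2], [0.22, 2.44], [-1.43, 4.57], [0, 2.65], [-2.85, 2.85]. Speed limits (rad/s): [2.79, 2.79, 3.14, 3.14, 3.14, 3.14].

## Interface

Orientations are given as a unit quaternion [x, y, z, w].
In Python, from station import manip gives the robot as it stands. The module is installed in compiled form; this text tells all that it offers.
- The arm moves only by the tool apply_moves, never from a script. Its arguments are lists of equal length, an entry for each row: "claw": the gripper's target within -1 to 1 (fully open at 1, half-way at 0, shut at -1); "travel": the shift along the tool's x, y, z scaled (see below), a list of three; "turn": the turn, a rotation vector about the tool's x, y, z scaled (see below), a list of three. In form: {"claw": [claw, ...], "travel": [[dx, dy, dz], ...], "turn": [[rx, ry, rz], ...]}. A call has 1 to 5 rows; each row is the pose to reach, as a shift and turn from the pose commanded when the call began, along the tool's axes at that moment, turning the shorter way round; what a row does not reach only later rows make up. The controller multiplies each number of a shift by 800 mm and each number of a turn by 180 degrees. A row lasts 1/12 s, in which the tool goes at most 41.7 mm and 7.16 degrees, less where a joint would pass 70% of its speed; a pose out of reach is approached as far as the arm can. A call with a number of a shift or a turn outside -1 to 1 is refused whole. A call with a gripper value outside its range is refused whole. The fingers move at their own pace and stop on an object; "newtons" is the grip in N (left out, the last holds). Time passes only in rows, so rows that repeat a pose let the fingers close. It gives the time, the measured TCP pose, the force, the opening and the grip force at its end, in the units of the state.
- manip.sense(): the state, without advancing time (a new reading comes with each control period).
- manip.snapshot(name): name is "side" or "top"; returns a dict with "pixels" (400x640x3 uint8, red, green, blue), "depth" (400x640 float32, m along the optical axis (not along the pixel's ray), 0 where there is no reading), "intrinsics" (3x3 intrinsics, pixels), "R" (3x3) and "t" (3): a world point X has camera coordinates R X + t. Camera axes: x right, y down, z forward; pixel columns grow to the right and rows downward; lengths in m; the calibration is good to about 2 mm. A picture is of the moment at which its call begins.
- manip.sign_off(): hands the job in; it is judged then, once.
The state is a dict: "t": time; "q": joint angles; "qd": joint speeds; "tau": joint torques, N m; "tcp_pos": TCP position; "tool_rot": TCP orientation; "force": force on the tool from outside, world axes, zero at the start; "ft_torque": the same for the moment, N m; "finger_gap": opening from 0.0 (shut) to 1.0 (fully open); "gripper_force": force on a finger pad.
Only numpy, scipy, OpenCV 4.12 (cv2) and the standard library are available. Lean on these libraries where they do the work, as an engineer would, in place of code of your own. Each camera call takes 0.05 s, during which the arm holds its last target. There are 200 camera calls.

## Task

Put the decorating tools away: lay each octagonal stamp stick that is there (two or three) in the groove of its own colour and push it gently along, under the metal strap, until its end touches the coloured end stop; and hang both wooden hand-rest bridges astride the steel rail, side by side, resting on it by the middle of their arch with one leg on either side. Leave everything else on the bench where it is.

Things in the scene. Friction and masses are not known exactly. Their poses are not given: they have to be found in the camera images.
- blue_stick_mid (a point): Loose octagonal wooden stamp stick with blue ends, 150 mm long, 24 mm across flats, about 80 g; may be absent. Point at its centre; x runs along its length; at rest a flat is down, so the centre is 12 mm above what it lies flat on
- blue_stop (a point): Centre of the face of the blue end stop of the blue groove, at the height of a seated stick's axis (31 mm above the table). x points along the groove from its open mouth (at x = -244 mm) to the stop: a stick touching the stop has its centre at x = -75 mm, y = z = 0. The stop is rigid, 44 mm wide, rising 15 mm above this point; block top 7 mm below it, seated stick's top 12 mm above it
- yellow_stick_mid (a point): Loose octagonal wooden stamp stick with yellow ends, 150 mm long, 24 mm across flats, about 80 g; may be absent. Point at its centre; x runs along its length; at rest a flat is down, so the centre is 12 mm above what it lies flat on
- yellow_stop (a point): Centre of the face of the yellow end stop of the yellow groove, at the height of a seated stick's axis (31 mm above the table). x points along the groove from its open mouth (at x = -244 mm) to the stop: a stick touching the stop has its centre at x = -75 mm, y = z = 0. The stop is rigid, 44 mm wide, rising 15 mm above this point; block top 7 mm below it, seated stick's top 12 mm above it
- green_stick_mid (a point): Loose octagonal wooden stamp stick with green ends, 150 mm long, 24 mm across flats, about 80 g; may be absent. Point at its centre; x runs along its length; at rest a flat is down, so the centre is 12 mm above what it lies flat on
- green_stop (a point): Centre of the face of the green end stop of the green groove, at the height of a seated stick's axis (31 mm above the table). x points along the groove from its open mouth (at x = -244 mm) to the stop: a stick touching the stop has its centre at x = -75 mm, y = z = 0. The stop is rigid, 44 mm wide, rising 15 mm above this point; block top 7 mm below it, seated stick's top 12 mm above it
- blue_block: Fixed block 256 x 79 x 18 mm, blue patches at its mouth, one of three side by side on a board 6 mm thick (270 x 250); origin mid underside, x along its slick V-groove (90 degrees, 20 mm wide). A strap spans the groove 70 to 30 mm before the stop, underside 21, top 29 mm above the stick's axis, posts 18 to 26 mm to each side: lay a stick short of it (centre 162 mm before the stop) and push it on; friction under 1 N
- blue_stick: The blue stick; its origin is on its surface, so use point blue_stick_mid
- yellow_block: Fixed block 256 x 79 x 18 mm, yellow patches at its mouth, one of three side by side on a board 6 mm thick (270 x 250); origin mid underside, x along its slick V-groove (90 degrees, 20 mm wide). A strap spans the groove 70 to 30 mm before the stop, underside 21, top 29 mm above the stick's axis, posts 18 to 26 mm to each side: lay a stick short of it (centre 162 mm before the stop) and push it on; friction under 1 N
- yellow_stick: The yellow stick; its origin is on its surface, so use point yellow_stick_mid
- green_block: Fixed block 256 x 79 x 18 mm, green patches at its mouth, one of three side by side on a board 6 mm thick (270 x 250); origin mid underside, x along its slick V-groove (90 degrees, 20 mm wide). A strap spans the groove 70 to 30 mm before the stop, underside 21, top 29 mm above the stick's axis, posts 18 to 26 mm to each side: lay a stick short of it (centre 162 mm before the stop) and push it on; friction under 1 N
- green_stick: The green stick; its origin is on its surface, so use point green_stick_mid
- pale_bridge_grip (a point): Point in the upright grip block on top of a loose pale wood hand-rest bridge, 110 mm above its feet; z up. Grip block 22 mm (x) by 34 mm (y), 86 to 126 mm above the feet. The bridge, about 260 g, stands on two legs: 126 mm long (x), 44 mm deep (y), 94 mm free between the feet. Its roof's underside is a shallow inverted V along y, peak about 82 mm above the feet
- pale_bridge: The pale bridge; origin midway between its feet, on the level of their undersides
- dark_bridge_grip (a point): Point in the upright grip block on top of a loose dark wood hand-rest bridge, 110 mm above its feet; z up. Grip block 22 mm (x) by 34 mm (y), 86 to 126 mm above the feet. The bridge, about 260 g, stands on two legs: 126 mm long (x), 44 mm deep (y), 94 mm free between the feet. Its roof's underside is a shallow inverted V along y, peak about 82 mm above the feet
- dark_bridge: The dark bridge; origin midway between its feet, on the level of their undersides
- rail_mid (a point): Middle of the fixed steel drying rail: a horizontal bar 16 mm in diameter and 230 mm long along this point's y, between two upright posts on round feet (70 mm across), none higher than the bar, its axis about 130 mm above the table. A bridge hung astride it has its x across the bar and its grip point about 36 mm above this point
- bisque_cup: Bystander: terracotta cup, 72 mm wide, 55 high, to be left alone; origin at its underside
- glaze_jar: Bystander: green glass jar, 64 mm wide, 60 high, to be left alone; origin at its underside
- white_bowl: Bystander: white bowl, to be left alone; origin at its underside
- plaster_block: Bystander: white plaster block, 70 x 100 x 30 mm, to be left alone; origin at its underside
- blue_mug: Bystander: blue mug, to be left alone; origin at its underside
- turning_weight: Bystander: steel disc weight, 60 mm wide, 35 high, to be left alone; origin at its underside
- shaper: Bystander: flat spatula tool, to be left alone; origin at its underside

How it is judged:
By the outcome, as a careful person would: the job done as asked, in the order asked, and still so for the second after the job is handed in, with the robot touching nothing.
Of blue_stick, yellow_stick, green_stick only 2 to 3 are there at a start; the rules pass over those that are not, and their reading is None.
At some moment in a run one of blue_stick, yellow_stick, green_stick may be knocked a few centimetres aside while the robot is not near it.
It also fails if it takes over 210 s, if anything falls off the work surface, if the arm or the gripper's body presses on something with over 40 N, if the wrist force passes 120 N, or if a joint passes its speed limit or range.

## Working session

There is one attempt and no reset: what is moved stays moved. The work goes in short steps, Python scripts to look and compute and a tool call to move; the robot and the scene stay as the last step left them, time stands still between calls to the robot, and variables do not carry over. Pictures are saved under pics/ and viewed, at most 14 in all, crops included, and the job is handed in when it is done.

Besides the shell and the picture viewer there is one more tool, called as name(argument=value, ...), one argument or row to a line, values as JSON. apply_moves: Moves the arm, as the interface text tells. Shifts and turns lie within -1 to 1; 1 stands for 800 mm of shift or 180 degrees of turn. Its arguments: {"type":"object","properties":{"claw":{"type":"array","items":{"type":"number"}},"travel":{"type":"array","items":{"type":"array","items":{"type":"number"}}},"turn":{"type":"array","items":{"type":"array","items":{"type":"number"}}},"newtons":{"type":"number"}},"required":["claw","travel","turn"]}

```bash
mkdir -p pics
cat > h.py <<'E'
import numpy as np, cv2
from station import manip
def snap(n,f):
    s=manip.snapshot(n); np.savez('pics/'+f+'.npz',**s); cv2.imwrite('pics/'+f+'.png',s['pixels'][:,:,::-1]); return s
def load(f): return np.load('pics/'+f+'.npz')
def pts(s):
    K,R,t,d=s['intrinsics'],s['R'],s['t'],s['depth']
    v,u=np.mgrid[:400,:640]
    c=np.stack([(u-K[0,2])/K[0,0]*d,(v-K[1,2])/K[1,1]*d,d],-1)
    return (c-t)@R   # R^T (c-t)
def onz(s,u,v,z):
    K,R,t=s['intrinsics'],s['R'],s['t']
    r=R.T@np.linalg.solve(K,[u,v,1.]); o=-R.T@t
    return o+r*(z-o[2])/r[2]
E
python3 - <<'E'
from h import *
for n in('top','side'):
    s=snap(n,n+'0'); print(n,-s['R'].T@s['t'],s['R'],s['intrinsics'][0])
st=manip.sense(); print(st)
E
```

```text
top [ 0.22539195 -0.01688783  1.73566072] [[ 8.70363061e-03 -9.99958737e-01  2.60211505e-03]
 [-9.83601984e-01 -9.02999111e-03 -1.80126610e-01]
 [ 1.80142675e-01 -9.91690048e-04 -9.83639992e-01]] [463.25510478   0.         316.97631956]
side [ 0.09381579 -1.1705587   1.15672728] [[ 0.93174703 -0.36307456  0.00493282]
 [-0.23214544 -0.60608367 -0.76077006]
 [ 0.27920596  0.70770011 -0.64900276]] [505.7581281    0.         325.54772675]
{'t': 0.1, 'q': array([ 9.75535934e-01,  5.28383611e-01,  1.43378386e+00, -1.23851203e-06,
        1.18138607e+00, -1.78502103e-01]), 'qd': array([-1.38525367e-03, -3.06077565e-03, -3.84326624e-03,  9.27224198e-04,
        4.83275069e-05, -1.37596939e-03]), 'tau': array([-2.11288284e-04, -4.43305886e+01, -1.78584981e+01, -2.22112876e-04,
        3.88432323e-03, -1.40989761e-05]), 'tcp_pos': array([0.25257863, 0.57093179, 0.20512204]), 'tool_rot': array([ 2.06874051e-01,  9.78367092e-01, -9.08195077e-04, -3.69392891e-04]), 'force': array([ 0.16518761,  0.76665148, -1.32113538]), 'ft_torque': array([-0.03902319, -0.02764873,  0.00930274]), 'gripper_force': 0.0, 'finger_gap': 0.9997697785397988}
```

View pics/top0.png

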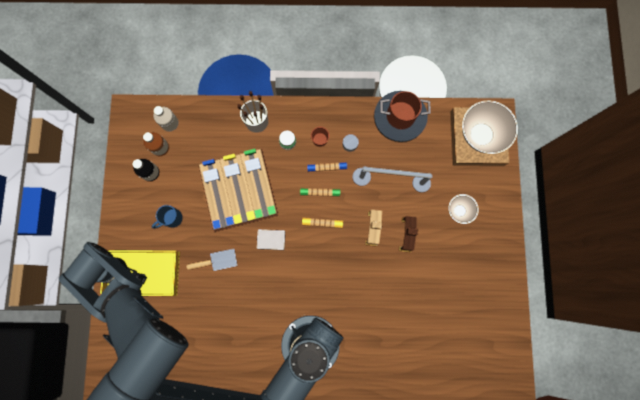

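View pics/side0.png

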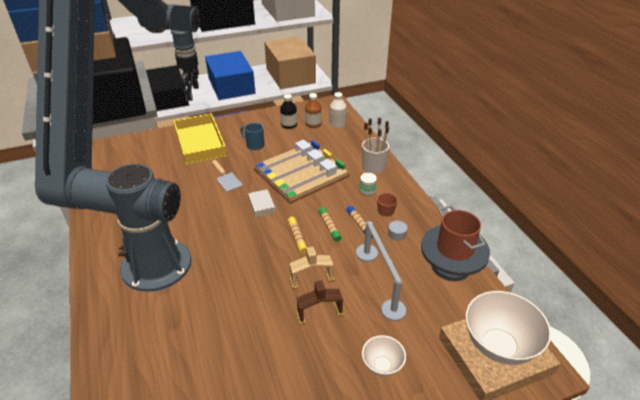

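The top view shows all three sticks: blue at (327,167), green at (321,192) and yellow at (322,223). The groove board is around (238,190) with its stops at the top. The rail runs (362,172)-(425,180), and the bridges are at (375,227) and (410,233). I'll enlarge these next.

Run:
```python
from h import *
s=load('top0'); im=s['pixels'][:,:,::-1]
a=cv2.resize(im[140:240,195:285],None,fx=6,fy=6,interpolation=cv2.INTER_CUBIC)
b=cv2.resize(im[150:255,295:440],None,fx=5.4,fy=5.4,interpolation=cv2.INTER_CUBIC)
cv2.imwrite('pics/ca.png',a);cv2.imwrite('pics/cb.png',b)
P=pts(s); 
for n,(u,v) in dict(b=(327,167),g=(321,192),y=(322,223),rail=(395,173),pale=(376,226),dark=(410,232),table=(340,260),blk=(240,200),tablefar=(150,240)).items(): print(n,P[v,u].round(4))
```

```text
b [ 0.6542 -0.0556  0.029 ]
g [ 0.5576 -0.0335  0.0283]
y [ 0.4415 -0.0382  0.0205]
rail [ 0.6084 -0.2949  0.133 ]
pale [ 0.4194 -0.2257  0.1252]
dark [ 0.3992 -0.3435  0.1277]
table [ 0.3064 -0.1065 -0.0034]
blk [0.5261 0.271  0.0179]
tablefar [ 0.3744  0.6056 -0.0026]
```

View pics/ca.png

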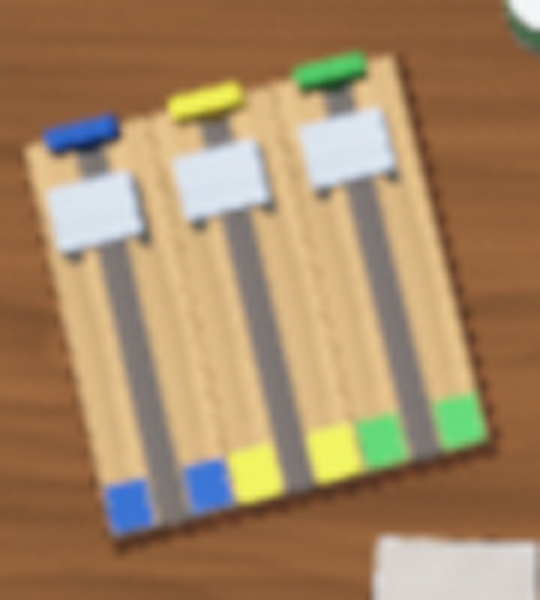

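View pics/cb.png

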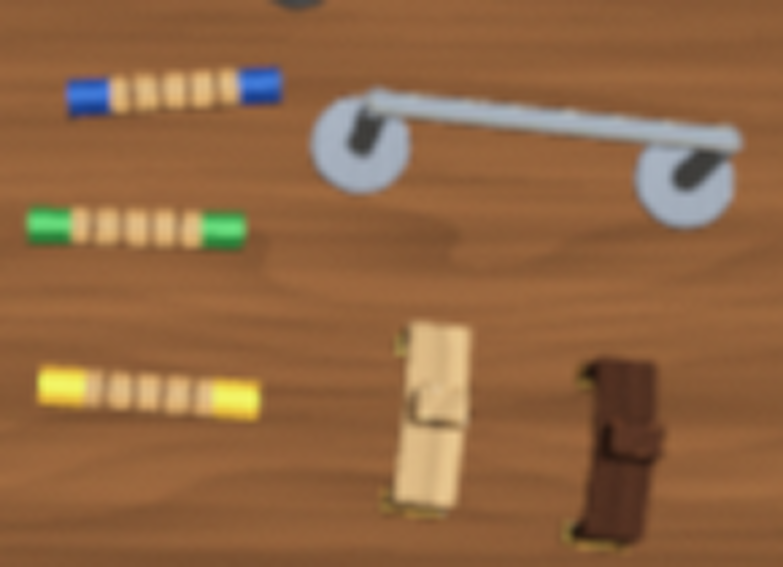

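The first crop shows the groove centrelines: blue (170,518)→(93,163), yellow (297,488)→(217,130), green (424,455)→(341,100). In the second crop the stick ends are clear, the rail bar runs (372,100)→(740,138), and the grip tops are near (440,403) and (634,442).

```bash
cat >> h.py <<'E'
HSV=dict(blue=(100,125),green=(45,75),yellow=(24,34))
def stick(s,c,verbose=True):
    """stick centre/yaw from coloured ends on the table right of the board"""
    P=pts(s); h=cv2.cvtColor(np.ascontiguousarray(s['pixels']),cv2.COLOR_RGB2HSV)
    lo,hi=HSV[c]; m=(h[...,0]>=lo)&(h[...,0]<=hi)&(h[...,1]>150)&(h[...,2]>90)
    m&=(P[...,1]<.12)&(P[...,1]>-.3)&(P[...,0]>.3)&(P[...,0]<.8)&(P[...,2]<.06)
    v,u=np.nonzero(m); Q=np.array([onz(s,a,b,.018)[:2] for a,b in zip(u,v)])
    d=np.linalg.svd(Q-Q.mean(0))[2][0]; k=(Q-Q.mean(0))@d
    A=Q[k<0].mean(0);B=Q[k>0].mean(0); d=(B-A); 
    print(c,len(u),'c',((A+B)/2).round(4),'sep',np.linalg.norm(d).round(4),'span',np.ptp(k).round(4),'yaw',round(np.degrees(np.arctan(d[1]/d[0])),1) if abs(d[0])>1e-6 else 90)
E
python3 - <<'E'
from h import *
s=load('top0')
A=lambda x,y,z:onz(s,(x+.5)/6-.5+195,(y+.5)/6-.5+140,z)[:2]
B=lambda x,y,z:onz(s,(x+.5)/5.4-.5+295,(y+.5)/5.4-.5+150,z)[:2]
for c in HSV: stick(s,c)
for n,a,b in(('blue',(170,518),(93,163)),('yel',(297,488),(217,130)),('grn',(424,455),(341,100))):
    m,e=A(*a,.024),A(*b,.024); d=(e-m)/np.linalg.norm(e-m); print(n,'mouth',m.round(4),'yaw',np.degrees(np.arctan2(d[1],d[0])).round(2))
q=[A(28,150,.024),A(395,57,.024),A(490,440,.024),A(115,540,.024)]
print('corners',np.round(q,4),[np.linalg.norm(q[i]-q[(i+1)%4]).round(4) for i in range(4)])
print('stops top',[A(*p,.046).round(4) for p in((82,136),(206,102),(330,72))])
p,q=B(372,100,.134),B(740,138,.134); print('rail',p.round(4),q.round(4),(p+q)/2,np.linalg.norm(p-q),np.degrees(np.arctan2((p-q)[1],(p-q)[0])))
P=pts(s)
for n,(u0,v0,u1,v1) in dict(pale=(363,205,390,250),dark=(398,212,422,254)).items():
    R=P[v0:v1,u0:u1].reshape(-1,3)
    t=R[R[:,2]>.112]; r=R[(R[:,2]>.06)&(R[:,2]<.105)]
    d=np.linalg.svd(r[:,:2]-r[:,:2].mean(0),full_matrices=False)[2][0]
    print(n,len(t),'grip',t.mean(0).round(4),t.min(0).round(4),t.max(0).round(4),'roof',r.mean(0).round(4),np.degrees(np.arctan(d[1]/d[0])).round(1))
for p in((404,385,.126),(468,385,.126),(468,425,.126),(412,425,.126),(603,422,.126),(662,428,.126),(658,464,.126),(608,458,.126)): print(p,B(*p).round(4))
R=P[165:180,365:428].reshape(-1,3);R=R[(R[:,2]>.12)&(R[:,2]<.15)];print('railpts',len(R),R.mean(0).round(4),np.polyfit(R[:,1],R[:,0],1))
E
```

```text
blue 73 c [ 0.6588 -0.055 ] sep 0.1207 span 0.1425 yaw -85.9
green 11 c [ 0.5538 -0.029 ] sep 0.1227 span 0.1397 yaw 88.7
yellow 61 c [ 0.4453 -0.0381] sep 0.1234 span 0.1505 yaw 86.4
blue mouth [0.4268 0.3296] yaw 14.66
yel mouth [0.4462 0.2517] yaw 14.54
grn mouth [0.4676 0.1736] yaw 14.63
corners [[0.6603 0.4301]
 [0.7236 0.1995]
 [0.4773 0.1329]
 [0.4128 0.3629]] [np.float64(0.2392), np.float64(0.2551), np.float64(0.2389), np.float64(0.2565)]
stops top [array([0.6641, 0.3911]), array([0.6868, 0.3144]), array([0.707 , 0.2373])]
rail [ 0.6249 -0.183 ] [ 0.6015 -0.4246] [ 0.61322844 -0.30378478] 0.24273471015662426 84.4636620074627
pale 73 grip [ 0.4043 -0.2048  0.2794] [ 0.2254 -0.2433  0.113 ] [ 0.4345 -0.0169  1.7357] roof [ 0.4207 -0.224   0.0789] -5.6
dark 70 grip [ 0.3935 -0.3352  0.1948] [ 0.2254 -0.3652  0.1171] [ 0.4135 -0.0169  1.7357] roof [ 0.3988 -0.3492  0.0791] -5.7
(404, 385, 0.126) [ 0.4371 -0.2028]
(468, 385, 0.126) [ 0.4375 -0.2443]
(468, 425, 0.126) [ 0.4114 -0.2439]
(412, 425, 0.126) [ 0.4111 -0.2076]
(603, 422, 0.126) [ 0.4142 -0.3312]
(662, 428, 0.126) [ 0.4106 -0.3693]
(658, 464, 0.126) [ 0.3873 -0.366 ]
(608, 458, 0.126) [ 0.3909 -0.3338]
railpts 285 [ 0.6096 -0.2982  0.1361] [0.10155331 0.6398951 ]
```

```bash
cat >> h.py <<'E'
from scipy.spatial.transform import Rotation as Ro
def state():
    st=manip.sense(); R=Ro.from_quat(st['tool_rot']).as_matrix()
    psi=np.degrees(np.arctan2(R[1,1],R[0,1])); return st,st['tcp_pos'],psi,R
def plan(*way):
    """each waypoint x,y,z,psi(deg, world yaw of tool y): scaled numbers per call, split into reachable calls"""
    st,p,psi,R=state(); print('t%.1f'%st['t'],'now',p.round(4),'psi',round(psi,2),'tilt',R[2,2].round(5),'F',st['force'].round(1),'gap',round(st['finger_gap'],3))
    for w in way:
        w=np.array(w,float); dp=w[:3]-p; da=(w[3]-psi+180)%360-180
        n=max(1,int(np.ceil(max(np.linalg.norm(dp)/.19,abs(da)/33))))
        print('->',w.round(4),'calls',n)
        for i in range(n):
            a=np.radians(psi); c,s_=np.cos(a),np.sin(a); d=dp/n
            print('   travel',(np.array([-d[0]*s_+d[1]*c,d[0]*c+d[1]*s_,-d[2]])/.8).round(4),'turnz',round(-da/n/180,4))
            psi+=da/n; p=p+d
D=np.array([np.cos(np.radians(14.6)),np.sin(np.radians(14.6))])
MOUTH=dict(blue=np.array([.4268,.3296]),yellow=np.array([.4462,.2517]),green=np.array([.4676,.1736]))
E
python3 - <<'E'
from h import *
plan((.659,-.055,.11,4.1),(.659,-.055,.006,4.1))
s=load('top0');P=pts(s)
for u,v in((320,136),(350,143)):
    R=P[v-10:v+11,u-10:u+11].reshape(-1,3); R=R[(R[:,2]>.02)&(R[:,2]<.08)]; print(R.min(0).round(3))
E
```

```text
t0.1 now [0.2526 0.5709 0.2051] psi 66.12 tilt -1.0 F [ 0.2  0.8 -1.3] gap 1.0
-> [ 0.659 -0.055  0.11   4.1  ] calls 4
   travel [-0.1953 -0.1274  0.0297] turnz 0.0861
   travel [-0.2223 -0.0706  0.0297] turnz 0.0861
   travel [-0.2331 -0.0086  0.0297] turnz 0.0861
   travel [-0.2269  0.054   0.0297] turnz 0.0861
-> [ 0.659 -0.055  0.006  4.1  ] calls 1
   travel [0.   0.   0.13] turnz -0.0
[ 0.734 -0.058  0.021]
[ 0.72 -0.17  0.02]
```

apply_moves(
  claw=[0.2, 0.2, 0.2, 0.2, 0.2],
  travel=[
    [-0.039, -0.025, 0.0],
    [-0.078, -0.051, 0.0],
    [-0.117, -0.076, 0.0],
    [-0.156, -0.102, 0.0],
    [-0.195, -0.127, 0.0],
  ],
  turn=[
    [0, 0, 0.017],
    [0, 0, 0.034],
    [0, 0, 0.052],
    [0, 0, 0.069],
    [0, 0, 0.086],
  ],
  newtons=40,
)

```text
t: 0.52
tcp_pos: [0.3546, 0.4137, 0.2056]
tool_rot: [0.338, 0.941, -0.0, -0.0]
force: [-0.3, -0.5, -0.6]
finger_gap: 0.599
gripper_force: 0.0
```

apply_moves(
  claw=[0.2, 0.2, 0.2, 0.2, 0.2],
  travel=[
    [-0.044, -0.014, 0.006],
    [-0.089, -0.028, 0.012],
    [-0.133, -0.042, 0.018],
    [-0.178, -0.056, 0.024],
    [-0.222, -0.071, 0.03],
  ],
  turn=[
    [0, 0, 0.017],
    [0, 0, 0.034],
    [0, 0, 0.052],
    [0, 0, 0.069],
    [0, 0, 0.086],
  ],
)

```text
t: 0.93
tcp_pos: [0.4564, 0.2572, 0.1816]
tool_rot: [0.462, 0.887, -0.0, -0.0]
force: [0.8, -0.4, 0.2]
finger_gap: 0.602
gripper_force: 0.0
```

apply_moves(
  claw=[0.2, 0.2, 0.2, 0.2, 0.2],
  travel=[
    [-0.047, -0.002, 0.006],
    [-0.093, -0.003, 0.012],
    [-0.14, -0.005, 0.018],
    [-0.186, -0.007, 0.024],
    [-0.233, -0.009, 0.03],
  ],
  turn=[
    [0, 0, 0.017],
    [0, 0, 0.034],
    [0, 0, 0.052],
    [0, 0, 0.069],
    [0, 0, 0.086],
  ],
)

```text
t: 1.35
tcp_pos: [0.5576, 0.1007, 0.1574]
tool_rot: [0.577, 0.817, -0.0, -0.0]
force: [1.0, 0.8, 0.4]
finger_gap: 0.593
gripper_force: 0.0
```

apply_moves(
  claw=[0.2, 0.2, 0.2, 0.2, 0.2],
  travel=[
    [-0.045, 0.011, 0.006],
    [-0.091, 0.022, 0.012],
    [-0.136, 0.032, 0.018],
    [-0.182, 0.043, 0.024],
    [-0.227, 0.054, 0.03],
  ],
  turn=[
    [0, 0, 0.017],
    [0, 0, 0.034],
    [0, 0, 0.052],
    [0, 0, 0.069],
    [0, 0, 0.086],
  ],
)

```text
t: 1.77
tcp_pos: [0.6594, -0.0559, 0.1332]
tool_rot: [0.682, 0.731, -0.0, -0.001]
force: [1.1, 0.2, 0.4]
finger_gap: 0.598
gripper_force: 0.0
```

Run:
```python
from h import *
s=snap('side','side1')
for c in HSV: stick(s,c)
plan((.659,-.055,.02,4.1))
```

```text
blue 26 c [ 0.6476 -0.0012] sep 0.0256 span 0.1305 yaw 82.6
green 54 c [ 0.5545 -0.0303] sep 0.1303 span 0.1552 yaw 89.3
yellow 54 c [ 0.442  -0.0335] sep 0.1226 span 0.149 yaw 86.3
t1.8 now [ 0.6645 -0.0633  0.1326] psi 3.69 tilt -0.99997 F [ 4.5 -3.7  0.6] gap 0.6
-> [ 0.659 -0.055  0.02   4.1  ] calls 1
   travel [ 0.0108 -0.0061  0.1407] turnz -0.0023
```

apply_moves(
  claw=[0.2, 0.2, 0.2, 0.2, 0.2],
  travel=[
    [0, 0, 0.05],
    [0, 0, 0.1],
    [0, 0, 0.14],
    [0, 0, 0.159],
    [0, 0, 0.159],
  ],
  turn=[
    [0, 0, 0],
    [0, 0, 0],
    [0, 0, 0],
    [0, 0, 0],
    [0, 0, 0],
  ],
)

```text
t: 2.23
tcp_pos: [0.6547, -0.0531, 0.0015]
tool_rot: [0.681, 0.732, -0.003, -0.005]
force: [0.2, -0.2, 0.0]
finger_gap: 0.596
gripper_force: 0.0
```

apply_moves(
  claw=[-1, -1, -1, -1, -1],
  travel=[
    [0, 0, 0],
    [0, 0, 0],
    [0, 0, 0],
    [0, 0, 0],
    [0, 0, 0],
  ],
  turn=[
    [0, 0, 0],
    [0, 0, 0],
    [0, 0, 0],
    [0, 0, 0],
    [0, 0, 0],
  ],
)

```text
t: 2.65
tcp_pos: [0.6601, -0.0543, 0.0085]
tool_rot: [0.681, 0.733, 0.001, 0.001]
force: [-0.2, -0.2, 0.4]
finger_gap: -0.002
gripper_force: 0.0
```

Run:
```python
from h import *
st=state()[0];print(st['gripper_force'])
l=MOUTH['blue']+.082*D
plan((.659,-.0555,.1,4.1),(*l,.07,-75.4),(*l,.0255,-75.4))
```

```text
0.0
t2.6 now [ 0.6601 -0.0543  0.0085] psi 4.21 tilt -1.0 F [-0.2 -0.2  0.4] gap -0.002
-> [ 0.659  -0.0555  0.1     4.1   ] calls 1
   travel [-0.0014 -0.0015 -0.1144] turnz 0.0006
-> [ 5.062e-01  3.503e-01  7.000e-02 -7.540e+01] calls 3
   travel [ 0.1732 -0.0514  0.0125] turnz 0.1472
   travel [ 0.132  -0.1233  0.0125] turnz 0.1472
   travel [ 0.0632 -0.1693  0.0125] turnz 0.1472
-> [ 5.062e-01  3.503e-01  2.550e-02 -7.540e+01] calls 1
   travel [-0.     -0.      0.0556] turnz -0.0
```

The fingers shut on nothing, so the blue stick has probably been knocked. I'll raise the arm and look.

apply_moves(
  claw=[0.2, 0.2, 0.2, 0.2, 0.2],
  travel=[
    [0, 0, 0],
    [0, 0, -0.04],
    [0, 0, -0.09],
    [0, 0, -0.13],
    [0, 0, -0.15],
  ],
  turn=[
    [0, 0, 0],
    [0, 0, 0],
    [0, 0, 0],
    [0, 0, 0],
    [0, 0, 0],
  ],
)

```text
t: 3.07
tcp_pos: [0.6617, -0.0547, 0.132]
tool_rot: [0.681, 0.733, 0.002, 0.004]
force: [1.9, -1.0, -0.3]
finger_gap: 0.601
gripper_force: 0.0
```

Run:
```python
from h import *
s=snap('top','top2');stick(s,'yellow');stick(s,'green');stick(s,'blue')
t=snap('side','side2')
a=cv2.resize(s['pixels'][120:245,270:430,::-1],None,fx=4.5,fy=4.5,interpolation=cv2.INTER_CUBIC)[:,:400]
a=cv2.resize(s['pixels'][130:240,280:370,::-1],None,fx=4.5,fy=4.5,interpolation=cv2.INTER_CUBIC)
b=cv2.resize(t['pixels'][170:280,270:350+10,::-1],None,fx=4.5,fy=4.5,interpolation=cv2.INTER_CUBIC)
cv2.imwrite('pics/c2.png',np.hstack([a,b[:a.shape[0]][:, :390]]))
```

```text
yellow 27 c [ 0.4416 -0.1   ] sep 0.0146 span 0.0274 yaw 86.6
green 5 c [ 0.5524 -0.0913] sep 0.0094 span 0.0151 yaw -89.5
blue 35 c [ 0.6632 -0.1154] sep 0.0113 span 0.0272 yaw -33.7
```

View pics/c2.png

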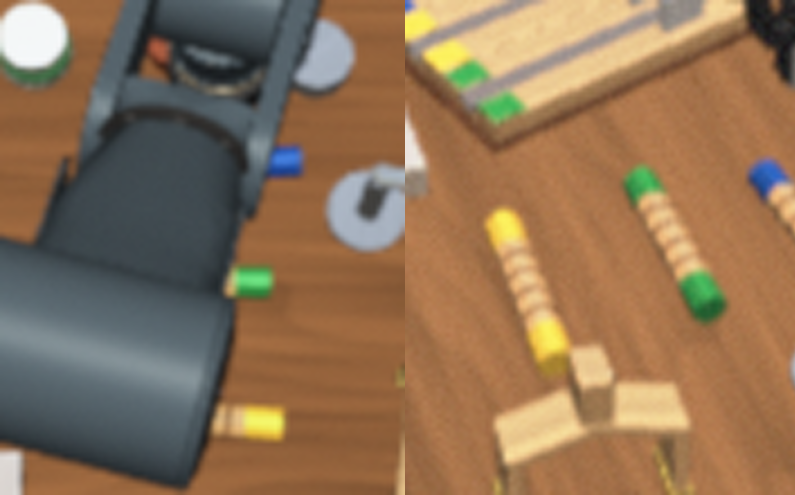

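Run:
```python
from h import *
st,p,psi,R=state();print(st['t'],p,st['q'].round(3))
for n in('top2','side2'):
    s=load(n); c=s['R']@p+s['t']; print(n,(s['intrinsics']@c/c[2]).round(1))
s=load('top2');print(onz(s,312,345,.1),onz(s,312,345,.0))
im=load('side2')['pixels'][:,:,::-1].copy(); cv2.imwrite('pics/c3.png',im[60:340,200:500].repeat(2,0).repeat(2,1))
```

```text
3.1667 [ 0.66212002 -0.05475085  0.13171498] [-0.25   0.659  1.402  0.     1.071 -0.324]
top2 [327.5 157.8   1. ]
side2 [363. 193.   1.]
[ 0.01481633 -0.006101    0.1       ] [ 0.00194229 -0.00544152  0.        ]
```

View pics/c3.png

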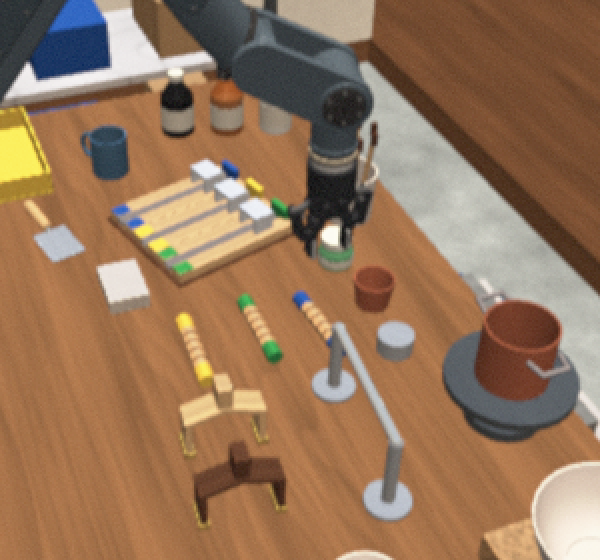

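Run:
```python
from h import *
s=load('side2');t=load('side0')
for s in(s,t):
  h=cv2.cvtColor(np.ascontiguousarray(s['pixels']),cv2.COLOR_RGB2HSV)
  m=(h[...,0]>=100)&(h[...,0]<=125)&(h[...,1]>130)&(h[...,2]>60); m[:200]=0;m[240:]=0;m[:,:330]=0;m[:,385:]=0
  n,l,S,C=cv2.connectedComponentsWithStats(m.astype(np.uint8))
  for i in range(1,n):
    if S[i,4]>8: print(C[i],S[i],onz(s,*C[i],.014))
```

```text
[349.82758621 208.65517241] [347 206   7   7  29] [0.65029227 0.01266058 0.014     ]
[349.78571429 208.75      ] [347 206   7   7  28] [0.64996224 0.01225882 0.014     ]
```

apply_moves(
  claw=[0.2, 0.2, 0.2, 0.2, 0.2],
  travel=[
    [0, 0, 0.05],
    [0, 0, 0.1],
    [0, 0, 0.14],
    [0, 0, 0.158],
    [0, 0, 0.158],
  ],
  turn=[
    [0, 0, 0],
    [0, 0, 0],
    [0, 0, 0],
    [0, 0, 0],
    [0, 0, 0],
  ],
)

```text
t: 3.58
tcp_pos: [0.6547, -0.0531, -0.0048]
tool_rot: [0.681, 0.732, -0.003, -0.005]
force: [-0.3, 0.2, -0.2]
finger_gap: 0.598
gripper_force: 0.0
```

apply_moves(
  claw=[0.2, 0.2],
  travel=[
    [0, 0, 0],
    [0, 0, 0],
  ],
  turn=[
    [0, 0, 0],
    [0, 0, 0],
  ],
)

```text
t: 3.75
tcp_pos: [0.6605, -0.0545, 0.0018]
tool_rot: [0.681, 0.733, 0.001, 0.001]
force: [0.2, -0.0, 0.3]
finger_gap: 0.598
gripper_force: 0.0
```

Run:
```python
from h import *
st,p,psi,R=state();print(st['t'],p,psi)
s=snap('side','side3'); c=s['R']@p+s['t']; print((s['intrinsics']@c/c[2]).round(1))
cv2.imwrite('pics/c4.png',cv2.resize(s['pixels'][150:250,310:430,::-1],None,fx=5,fy=5,interpolation=cv2.INTER_CUBIC))
```

```text
3.75 [ 0.66054156 -0.05446656  0.00182467] 4.204523616933217
[360.4 223.    1. ]
```

View pics/c4.png

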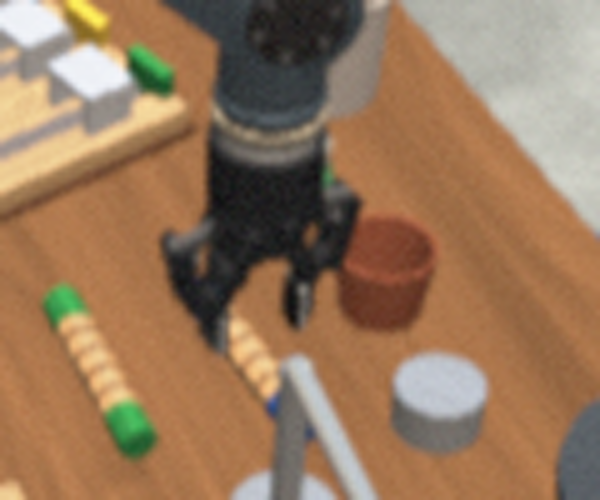

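The gripper straddles the stick correctly. Its tips sit about 10–20 mm behind the TCP at this opening, so last time they closed over the upper bevel. This time it is lower, so I'll close here.

apply_moves(
  claw=[-1, -1, -1, -1, -1],
  travel=[
    [0, 0, 0],
    [0, 0, 0],
    [0, 0, 0],
    [0, 0, 0],
    [0, 0, 0],
  ],
  turn=[
    [0, 0, 0],
    [0, 0, 0],
    [0, 0, 0],
    [0, 0, 0],
    [0, 0, 0],
  ],
)

```text
t: 4.22
tcp_pos: [0.6593, -0.0541, 0.0009]
tool_rot: [0.681, 0.733, 0.0, 0.0]
force: [-0.9, 0.6, 0.5]
finger_gap: 0.002
gripper_force: 0.0
```

Run:
```python
from h import *
st,p,psi,R=state();print(st['t'],p,st['finger_gap'],st['gripper_force'],st['force'])
s=snap('side','side4'); c=s['R']@p+s['t']; print((s['intrinsics']@c/c[2]).round(1))
cv2.imwrite('pics/c5.png',cv2.resize(s['pixels'][180:240,330:400,::-1],None,fx=8,fy=8,interpolation=cv2.INTER_CUBIC))
```

```text
4.2167 [ 0.65927977 -0.05414904  0.00091496] 0.0016749276848323363 0.0 [-0.85549701  0.57392681  0.47642422]
[360.  223.2   1. ]
```

View pics/c5.png

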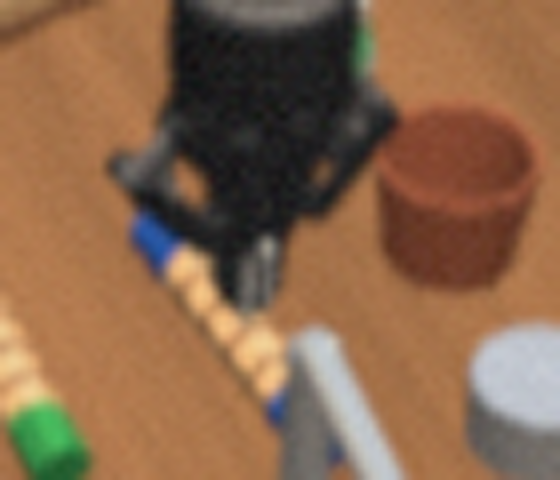

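Run:
```python
from h import *
for n in('side4','side3'):
  s=load(n);P=pts(s);print(n)
  for v in range(208,224,2): print(v,[tuple((P[v,u]*1000).round().astype(int).tolist()) for u in range(352,370,2)])
s=load('side4'); print((P[230,300]*1000).round(),(P[250,420]*1000).round(), onz(s,362,218,.0),onz(s,356,217,.018))
snap('top','top4')
```

```text
side4
208 [(619, -70, 94), (630, -62, 84), (635, -67, 87), (643, -65, 82), (650, -66, 81), (659, -61, 74), (663, -68, 78), (670, -68, 77), (715, 3, 5)]
210 [(650, -5, 22), (628, -67, 81), (634, -70, 81), (646, -60, 69), (650, -66, 72), (660, -60, 65), (669, -58, 60), (703, -6, 6), (712, -4, 2)]
212 [(644, -20, 28), (652, -18, 23), (643, -51, 53), (644, -64, 65), (654, -58, 56), (659, -64, 60), (667, -63, 56), (700, -12, 4), (707, -15, 3)]
214 [(643, -22, 21), (647, -29, 25), (646, -47, 41), (648, -57, 49), (94, -1171, 1157), (657, -68, 54), (670, -58, 42), (696, -21, 3), (702, -25, 4)]
216 [(641, -26, 16), (644, -37, 24), (649, -42, 27), (648, -58, 40), (651, -67, 47), (663, -58, 36), (669, -60, 35), (694, -27, -1), (699, -32, 2)]
218 [(644, -21, 1), (641, -43, 21), (647, -47, 22), (654, -48, 21), (652, -65, 36), (660, -64, 32), (681, -38, 4), (687, -40, 4), (694, -43, 4)]
220 [(639, -32, 3), (641, -44, 13), (644, -53, 19), (647, -61, 25), (652, -66, 28), (658, -68, 28), (679, -43, 0), (686, -45, -1), (688, -54, 6)]
222 [(634, -44, 6), (642, -42, 2), (643, -57, 14), (649, -59, 14), (
[... 651 characters left out ...]
216 [(623, -64, 54), (628, -70, 57), (649, -41, 26), (656, -43, 25), (659, -50, 30), (681, -23, 1), (689, -22, -3), (693, -29, 1), (702, -26, -4)]
218 [(622, -67, 47), (630, -65, 43), (647, -47, 22), (652, -51, 24), (660, -50, 21), (666, -52, 20), (681, -38, 4), (690, -35, -2), (693, -44, 5)]
220 [(639, -34, 5), (629, -68, 37), (643, -55, 22), (648, -61, 25), (653, -65, 27), (661, -63, 23), (680, -40, -3), (685, -47, 1), (688, -55, 6)]
222 [(638, -36, -2), (643, -42, 1), (645, -52, 9), (643, -70, 25), (650, -71, 24), (656, -74, 25), (663, -75, 23), (616, -179, 129), (618, -187, 134)]
[460. -13.   1.] [ 782. -240.    6.] [ 0.67662036 -0.03193166  0.        ] [ 0.6508167 -0.0378979  0.018    ]
```

Depth shows the shut fingertips at z≈0.028 while the reported TCP z is 0.001. The real tips are therefore about 27 mm above the reported TCP, and they closed just over the stick. I'll correct for that by going 24 mm lower with the fingers open.

apply_moves(
  claw=[0.2, 0.2, 0.2, 0.2, 0.2],
  travel=[
    [0, 0, 0],
    [0, 0, 0],
    [0, 0, 0],
    [0, 0, 0.008],
    [0, 0, 0.015],
  ],
  turn=[
    [0, 0, 0],
    [0, 0, 0],
    [0, 0, 0],
    [0, 0, 0],
    [0, 0, 0],
  ],
)

```text
t: 4.73
tcp_pos: [0.6593, -0.0541, -0.0118]
tool_rot: [0.681, 0.733, 0.0, 0.0]
force: [-0.6, 0.4, -0.1]
finger_gap: 0.598
gripper_force: 0.0
```

apply_moves(
  claw=[0.2, 0.2, 0.2, 0.2],
  travel=[
    [0, 0, 0.005],
    [0, 0, 0.01],
    [0, 0, 0.015],
    [0, 0, 0.015],
  ],
  turn=[
    [0, 0, 0],
    [0, 0, 0],
    [0, 0, 0],
    [0, 0, 0],
  ],
)

```text
t: 5.07
tcp_pos: [0.6583, -0.0539, -0.0249]
tool_rot: [0.681, 0.733, -0.0, -0.001]
force: [-0.5, -0.2, 0.3]
finger_gap: 0.599
gripper_force: 0.0
```

Run:
```python
from h import *
st,p,psi,R=state();print(st['t'],p,st['finger_gap'],st['gripper_force'],st['force'])
s=snap('side','side5');P=pts(s)
M=(P[...,2]>.004)&(P[...,2]<.06)&(P[...,1]<-.045)&(P[...,1]>-.085)&(s['pixels'].max(-1)<110)
for a,b in((.59,.64),(.67,.72)):
    m=M&(P[...,0]>a)&(P[...,0]<b); print(m.sum(),np.percentile(P[m],[0,5,20,50],axis=0).round(3).tolist())
```

```text
5.0667 [ 0.65825041 -0.05390878 -0.02488186] 0.5989640284469612 0.0 [-0.51579683 -0.20446784  0.30570011]
66 [[0.599, -0.071, 0.011], [0.605, -0.071, 0.016], [0.617, -0.068, 0.026], [0.622, -0.063, 0.039]]
73 [[0.68, -0.069, 0.008], [0.681, -0.067, 0.012], [0.683, -0.062, 0.023], [0.687, -0.057, 0.041]]
```

Open tips are now at about z=0.010–0.013, straddling the stick. Closing.

apply_moves(
  claw=[-1, -1, -1, -1, -1],
  travel=[
    [0, 0, 0],
    [0, 0, 0],
    [0, 0, 0],
    [0, 0, 0],
    [0, 0, 0],
  ],
  turn=[
    [0, 0, 0],
    [0, 0, 0],
    [0, 0, 0],
    [0, 0, 0],
    [0, 0, 0],
  ],
)

```text
t: 5.53
tcp_pos: [0.6594, -0.0542, -0.0232]
tool_rot: [0.681, 0.733, 0.0, 0.0]
force: [-0.3, -0.0, 0.9]
finger_gap: 0.27
gripper_force: 39.6
```

Run:
```python
from h import *
st=state()[0];print(st['gripper_force'],st['tcp_pos'])
l=MOUTH['blue']+.082*D
plan((.659,-.0555,.075,4.1),(*l,.05,-75.4),(*l,-.006,-75.4))
```

```text
39.56124118063599 [ 0.65940972 -0.054174   -0.02319863]
t5.5 now [ 0.6594 -0.0542 -0.0232] psi 4.2 tilt -1.0 F [-0.3 -0.   0.9] gap 0.27
-> [ 0.659  -0.0555  0.075   4.1   ] calls 1
   travel [-0.0016 -0.0006 -0.1227] turnz 0.0005
-> [ 5.062e-01  3.503e-01  5.000e-02 -7.540e+01] calls 3
   travel [ 0.1732 -0.0514  0.0104] turnz 0.1472
   travel [ 0.132  -0.1233  0.0104] turnz 0.1472
   travel [ 0.0632 -0.1693  0.0104] turnz 0.1472
-> [ 5.062e-01  3.503e-01 -6.000e-03 -7.540e+01] calls 1
   travel [-0.   -0.    0.07] turnz -0.0
```

apply_moves(
  claw=[-1, -1, -1, -1, -1],
  travel=[
    [0, 0, -0.02],
    [0, 0, -0.05],
    [0, 0, -0.08],
    [0, 0, -0.11],
    [0, 0, -0.123],
  ],
  turn=[
    [0, 0, 0],
    [0, 0, 0],
    [0, 0, 0],
    [0, 0, 0],
    [0, 0, 0],
  ],
)

```text
t: 5.95
tcp_pos: [0.6609, -0.0545, 0.078]
tool_rot: [0.681, 0.733, 0.001, 0.002]
force: [0.1, 0.1, -0.5]
finger_gap: 0.266
gripper_force: 39.4
```

apply_moves(
  claw=[-1, -1, -1, -1, -1],
  travel=[
    [0.035, -0.01, 0],
    [0.07, -0.02, 0],
    [0.104, -0.031, 0],
    [0.139, -0.041, 0],
    [0.173, -0.052, 0],
  ],
  turn=[
    [0, 0, 0.029],
    [0, 0, 0.059],
    [0, 0, 0.088],
    [0, 0, 0.118],
    [0, 0, 0.147],
  ],
)

```text
t: 6.37
tcp_pos: [0.6065, 0.082, 0.0743]
tool_rot: [0.832, 0.555, -0.0, -0.0]
force: [0.2, -0.2, -0.7]
finger_gap: 0.271
gripper_force: 39.4
```

apply_moves(
  claw=[-1, -1, -1, -1, -1],
  travel=[
    [0.026, -0.025, 0],
    [0.053, -0.049, 0],
    [0.079, -0.074, 0],
    [0.106, -0.099, 0],
    [0.132, -0.123, 0],
  ],
  turn=[
    [0, 0, 0.029],
    [0, 0, 0.059],
    [0, 0, 0.088],
    [0, 0, 0.118],
    [0, 0, 0.147],
  ],
)

```text
t: 6.78
tcp_pos: [0.5552, 0.2171, 0.0742]
tool_rot: [0.937, 0.35, -0.001, -0.0]
force: [-0.3, 0.9, -1.4]
finger_gap: 0.268
gripper_force: 39.4
```

apply_moves(
  claw=[-1, -1, -1, -1, -1],
  travel=[
    [0.015, -0.04, 0],
    [0.03, -0.08, 0],
    [0.045, -0.12, 0],
    [0.056, -0.15, 0],
    [0.063, -0.169, 0],
  ],
  turn=[
    [0, 0, 0.029],
    [0, 0, 0.059],
    [0, 0, 0.088],
    [0, 0, 0.118],
    [0, 0, 0.147],
  ],
)

```text
t: 7.2
tcp_pos: [0.5031, 0.3533, 0.0742]
tool_rot: [0.992, 0.128, -0.001, -0.0]
force: [-0.3, 0.8, 0.6]
finger_gap: 0.273
gripper_force: 39.4
```

apply_moves(
  claw=[-1, -1],
  travel=[
    [0, 0, 0],
    [0, 0, 0],
  ],
  turn=[
    [0, 0, 0],
    [0, 0, 0],
  ],
)

```text
t: 7.37
tcp_pos: [0.5042, 0.3513, 0.0742]
tool_rot: [0.991, 0.131, -0.0, 0.0]
force: [0.2, -0.2, -0.6]
finger_gap: 0.271
gripper_force: 39.4
```

Run:
```python
from h import *
l=MOUTH['blue']+.082*D
plan((*l,.03,-75.4),(*l,-.003,-75.4))
s=snap('side','side6')
im=cv2.resize(s['pixels'][110:220,240:370,::-1],None,fx=5,fy=5,interpolation=cv2.INTER_CUBIC)
cv2.imwrite('pics/c6.png',im)
```

```text
t7.4 now [0.5042 0.3513 0.0742] psi -74.96 tilt -1.0 F [ 0.2 -0.2 -0.6] gap 0.271
-> [ 5.062e-01  3.503e-01  3.000e-02 -7.540e+01] calls 1
   travel [0.0021 0.0019 0.0553] turnz 0.0024
-> [ 5.062e-01  3.503e-01 -3.000e-03 -7.540e+01] calls 1
   travel [0.     0.     0.0412] turnz -0.0
```

View pics/c6.png

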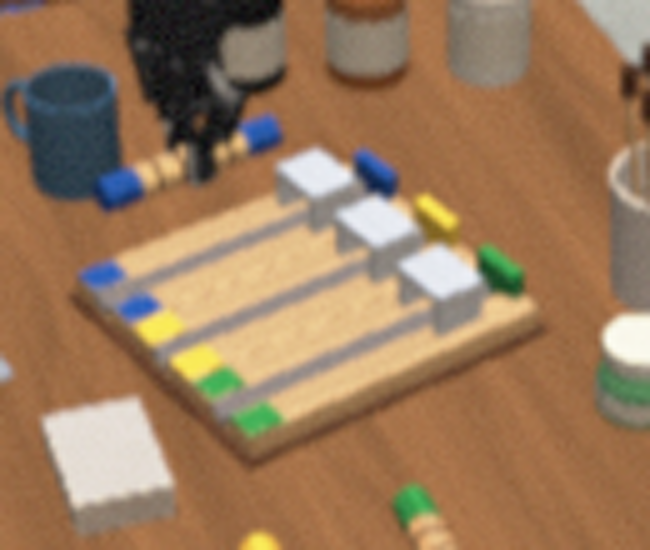

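The blue stick is held at its middle, parallel to the groove. I'll cross-check the groove mouths from this side view at (110,295), (168,355) and (222,410).

Run:
```python
from h import *
s=load('side6');S=lambda x,y,z:onz(s,(x+.5)/5-.5+240,(y+.5)/5-.5+110,z)[:2]
N=np.array([-D[1],D[0]])
for c,a,b in(('blue',(110,295),(305,216)),('yellow',(168,355),(365,264)),('green',(222,410),(424,314))):
    m,e=S(*a,.02),S(*b,.02);d=e-m;print(c,m.round(4),np.degrees(np.arctan2(d[1],d[0])).round(1),'vs top (along,across) mm',((m-MOUTH[c])@D*1e3).round(1),((m-MOUTH[c])@N*1e3).round(1),((e-MOUTH[c])@N*1e3).round(1))
```

```text
blue [0.4289 0.3342] 14.9 vs top (along,across) mm 3.2 3.9 4.8
yellow [0.4483 0.2486] 17.5 vs top (along,across) mm 1.3 -3.5 5.6
green [0.4658 0.1743] 17.1 vs top (along,across) mm -1.6 1.1 9.3
```

apply_moves(
  claw=[-1, -1, -1, -1, -1],
  travel=[
    [0.002, 0.002, 0.02],
    [0.002, 0.002, 0.04],
    [0.002, 0.002, 0.055],
    [0.002, 0.002, 0.06],
    [0.002, 0.002, 0.06],
  ],
  turn=[
    [0, 0, 0.002],
    [0, 0, 0.002],
    [0, 0, 0.002],
    [0, 0, 0.002],
    [0, 0, 0.002],
  ],
)

```text
t: 7.83
tcp_pos: [0.5064, 0.3482, 0.0253]
tool_rot: [0.992, 0.125, -0.002, 0.001]
force: [0.3, 0.1, -0.0]
finger_gap: 0.271
gripper_force: 39.4
```

apply_moves(
  claw=[-1, -1, -1, -1, -1],
  travel=[
    [0, 0, 0.008],
    [0, 0, 0.016],
    [0, 0, 0.024],
    [0, 0, 0.032],
    [0, 0, 0.035],
  ],
  turn=[
    [0, 0, 0],
    [0, 0, 0],
    [0, 0, 0],
    [0, 0, 0],
    [0, 0, 0],
  ],
)

```text
t: 8.25
tcp_pos: [0.5067, 0.3495, -0.0012]
tool_rot: [0.992, 0.126, -0.0, 0.0]
force: [-4.1, -2.9, 18.8]
finger_gap: 0.271
gripper_force: 50.3
```

apply_moves(
  claw=[-1, -1],
  travel=[
    [0, 0, 0],
    [0, 0, 0],
  ],
  turn=[
    [0, 0, 0],
    [0, 0, 0],
  ],
)

```text
t: 8.42
tcp_pos: [0.5069, 0.3496, -0.0011]
tool_rot: [0.992, 0.126, -0.0, 0.0]
force: [-0.5, -0.1, 1.6]
finger_gap: 0.265
gripper_force: 40.8
```

Run:
```python
from h import *
l=MOUTH['blue']+.082*D
plan((*l,-.004,-75.4)); print(state()[0]['ft_torque'].round(2))
```

```text
t8.4 now [ 0.5069  0.3496 -0.0011] psi -75.52 tilt -1.0 F [-0.5 -0.1  1.6] gap 0.265
-> [ 5.062e-01  3.503e-01 -4.000e-03 -7.540e+01] calls 1
   travel [-0.0007 -0.001   0.0037] turnz -0.0007
[-0.09  0.1   0.05]
```

apply_moves(
  claw=[0.2, 0.2, 0.2, 0.2, 0.2],
  travel=[
    [0, 0, 0],
    [0, 0, 0],
    [0, 0, 0],
    [0, 0, -0.03],
    [0, 0, -0.06],
  ],
  turn=[
    [0, 0, 0],
    [0, 0, 0],
    [0, 0, 0],
    [0, 0, 0],
    [0, 0, 0],
  ],
)

```text
t: 8.83
tcp_pos: [0.5056, 0.3489, 0.0456]
tool_rot: [0.992, 0.126, -0.002, 0.001]
force: [0.9, -0.1, 0.0]
finger_gap: 0.602
gripper_force: 0.0
```

apply_moves(
  claw=[-1, -1, -1, -1, -1],
  travel=[
    [0.02, 0, -0.02],
    [0.05, 0, -0.02],
    [0.08, 0, -0.02],
    [0.11, 0, -0.02],
    [0.125, 0, -0.02],
  ],
  turn=[
    [0, 0, 0],
    [0, 0, 0],
    [0, 0, 0],
    [0, 0, 0],
    [0, 0, 0],
  ],
)

```text
t: 9.25
tcp_pos: [0.6073, 0.3752, 0.0634]
tool_rot: [0.992, 0.126, 0.002, -0.0]
force: [0.5, -0.9, 0.2]
finger_gap: 0.0
gripper_force: 0.0
```

Run:
```python
from h import *
plan()
s=snap('side','side7')
cv2.imwrite('pics/c7.png',cv2.resize(s['pixels'][110:220,240:370,::-1],None,fx=5,fy=5,interpolation=cv2.INTER_CUBIC))
```

```text
t9.2 now [0.6073 0.3752 0.0634] psi -75.57 tilt -0.99999 F [ 0.5 -0.9  0.2] gap 0.0
```

View pics/c7.png

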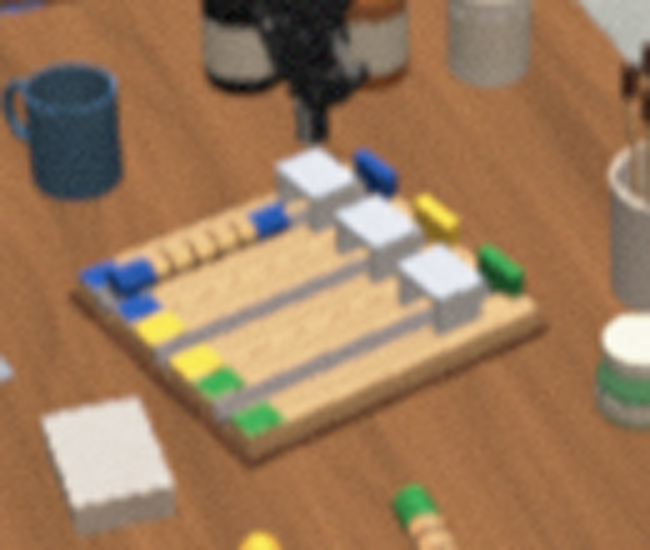

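The stick is seated in the blue groove, short of the strap. Tool +x turned out to be towards the stop, so the shift went the wrong way, though well clear above the strap. I'll move back behind the stick.

apply_moves(
  claw=[-1, -1, -1, -1, -1],
  travel=[
    [-0.05, 0, 0],
    [-0.1, 0, 0],
    [-0.15, 0, 0],
    [-0.2, 0, 0],
    [-0.24, -0.002, 0],
  ],
  turn=[
    [0, 0, 0],
    [0, 0, 0],
    [0, 0, 0],
    [0, 0, 0],
    [0, 0, 0],
  ],
)

```text
t: 9.72
tcp_pos: [0.4128, 0.3264, 0.0626]
tool_rot: [0.992, 0.126, -0.002, 0.001]
force: [-0.7, 0.4, 0.1]
finger_gap: 0.002
gripper_force: 0.0
```

apply_moves(
  claw=[-1, -1, -1, -1, -1],
  travel=[
    [-0.015, 0, 0.0],
    [-0.02, 0, 0.025],
    [-0.02, 0, 0.05],
    [-0.02, 0, 0.07],
    [-0.02, 0, 0.076],
  ],
  turn=[
    [0, 0, 0],
    [0, 0, 0],
    [0, 0, 0],
    [0, 0, 0],
    [0, 0, 0],
  ],
)

```text
t: 10.13
tcp_pos: [0.3999, 0.3233, 0.0003]
tool_rot: [0.992, 0.126, -0.002, 0.001]
force: [0.5, -0.5, 0.2]
finger_gap: -0.003
gripper_force: 0.0
```

apply_moves(
  claw=[-1, -1],
  travel=[
    [0, 0, 0],
    [0, 0, 0],
  ],
  turn=[
    [0, 0, 0],
    [0, 0, 0],
  ],
)

```text
t: 10.3
tcp_pos: [0.4019, 0.3242, 0.0022]
tool_rot: [0.992, 0.126, -0.0, 0.0]
force: [-0.3, 0.1, 0.2]
finger_gap: 0.003
gripper_force: 0.0
```

```bash
cat >> h.py <<'E'
N_=np.array([-D[1],D[0]])
def rel(c):
    st,p,psi,R=state(); q=p[:2]-MOUTH[c]; print('t%.1f'%st['t'],'along from stop mm',round((q@D-.244)*1e3,1),'across',round(q@N_*1e3,1),'z',round(p[2]*1e3,1),'psi',round(psi,2),'F along/across/z',(st['force'][:2]@D).round(2),(st['force'][:2]@N_).round(2),st['force'][2].round(2))
E
python3 - <<'E'
from h import *
rel('blue')
E
```

```text
t10.3 along from stop mm -269.5 across 1.0 z 2.2 psi -75.54 F along/across/z -0.26 0.21 0.23
```

apply_moves(
  claw=[-1, -1, -1, -1, -1],
  travel=[
    [0.013, 0, 0],
    [0.026, 0, 0],
    [0.039, 0, 0],
    [0.052, 0, 0],
    [0.065, 0, 0],
  ],
  turn=[
    [0, 0, 0],
    [0, 0, 0],
    [0, 0, 0],
    [0, 0, 0],
    [0, 0, 0],
  ],
)

```text
t: 10.72
tcp_pos: [0.4543, 0.3377, 0.0025]
tool_rot: [0.992, 0.126, 0.001, -0.0]
force: [-0.5, 0.0, -0.1]
finger_gap: 0.003
gripper_force: 0.3
```

apply_moves(
  claw=[-1, -1, -1, -1, -1],
  travel=[
    [0.013, 0, 0],
    [0.026, 0, 0],
    [0.039, 0, 0],
    [0.049, 0, 0],
    [0.055, 0, 0],
  ],
  turn=[
    [0, 0, 0],
    [0, 0, 0],
    [0, 0, 0],
    [0, 0, 0],
    [0, 0, 0],
  ],
)

```text
t: 11.13
tcp_pos: [0.497, 0.3486, 0.0022]
tool_rot: [0.992, 0.126, 0.001, -0.0]
force: [-0.6, 0.2, 0.6]
finger_gap: 0.0
gripper_force: 0.3
```

Run:
```python
from h import *
rel('blue'); s=snap('top','top8'); snap('side','side8')
cv2.imwrite('pics/c8.png',np.vstack([cv2.resize(load('side8')['pixels'][125:190,245:345,::-1],None,fx=6,fy=4.5,interpolation=cv2.INTER_CUBIC),cv2.resize(s['pixels'][145:195,195:295,::-1],None,fx=6,fy=6,interpolation=cv2.INTER_CUBIC)]))
```

```text
t11.1 along from stop mm -171.3 across 0.7 z 2.2 psi -75.57 F along/across/z -0.53 0.3 0.61
```

View pics/c8.png

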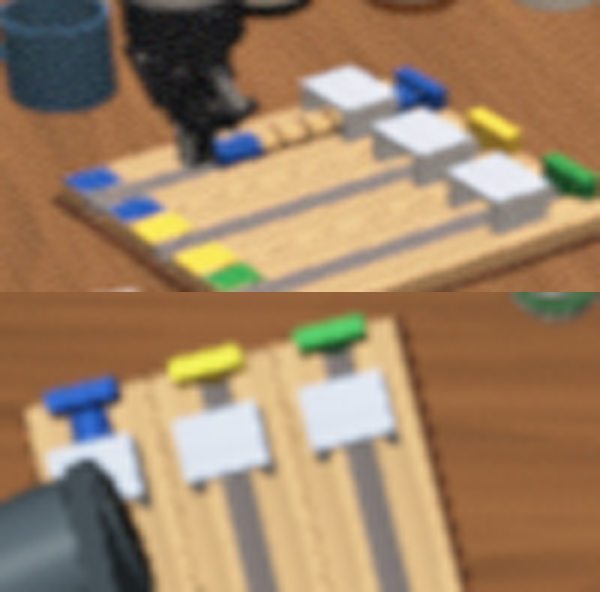

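The stick went under the strap with its front close to the stop. I'll finish with fine pushes while watching the force.

apply_moves(
  claw=[-1, -1, -1, -1, -1],
  travel=[
    [0.002, 0, 0],
    [0.004, 0, 0],
    [0.006, 0, 0],
    [0.008, 0, 0],
    [0.008, 0, 0],
  ],
  turn=[
    [0, 0, 0],
    [0, 0, 0],
    [0, 0, 0],
    [0, 0, 0],
    [0, 0, 0],
  ],
)

```text
t: 11.65
tcp_pos: [0.5014, 0.3498, 0.002]
tool_rot: [0.992, 0.126, 0.0, -0.0]
force: [0.2, -0.1, 0.3]
finger_gap: 0.002
gripper_force: 0.0
```

apply_moves(
  claw=[-1, -1, -1],
  travel=[
    [0.001, 0, 0],
    [0.002, 0, 0],
    [0.002, 0, 0],
  ],
  turn=[
    [0, 0, 0],
    [0, 0, 0],
    [0, 0, 0],
  ],
)

```text
t: 11.9
tcp_pos: [0.5017, 0.3499, 0.002]
tool_rot: [0.992, 0.126, -0.001, 0.0]
force: [-2.0, -0.5, 1.9]
finger_gap: 0.001
gripper_force: 1.2
```

apply_moves(
  claw=[-1, -1, -1],
  travel=[
    [0.001, 0, 0],
    [0.002, 0, 0],
    [0.002, 0, 0],
  ],
  turn=[
    [0, 0, 0],
    [0, 0, 0],
    [0, 0, 0],
  ],
)

```text
t: 12.15
tcp_pos: [0.5016, 0.3499, 0.0019]
tool_rot: [0.992, 0.126, -0.003, 0.001]
force: [-5.2, -1.3, 4.4]
finger_gap: -0.001
gripper_force: 2.9
```

Run:
```python
from h import *
rel('blue')
```

```text
t12.2 along from stop mm -166.4 across 0.8 z 1.9 psi -75.53 F along/across/z -5.35 0.08 4.4
```

apply_moves(
  claw=[-1, -1, -1, -1, -1],
  travel=[
    [-0.01, 0, 0],
    [-0.02, 0, 0],
    [-0.02, 0, -0.04],
    [-0.02, 0, -0.08],
    [-0.02, 0, -0.1],
  ],
  turn=[
    [0, 0, 0],
    [0, 0, 0],
    [0, 0, 0],
    [0, 0, 0],
    [0, 0, 0],
  ],
)

```text
t: 12.57
tcp_pos: [0.4904, 0.3473, 0.0848]
tool_rot: [0.992, 0.126, 0.003, -0.001]
force: [1.4, 0.4, -0.3]
finger_gap: -0.003
gripper_force: 0.0
```

Run:
```python
from h import *
s=snap('top','top9'); t=snap('side','side9')
stick(s,'yellow');stick(s,'green');stick(t,'yellow');stick(t,'green')
plan((.4445,-.0375,.075,-3.6),(.4445,-.0375,-.024,-3.6))
im=s['pixels'][145:245,195:375,::-1]; cv2.imwrite('pics/c9.png',cv2.resize(im,None,fx=4.4,fy=4.4,interpolation=cv2.INTER_CUBIC))
```

```text
yellow 56 c [ 0.4451 -0.0381] sep 0.1224 span 0.1504 yaw 86.7
green 11 c [ 0.5538 -0.029 ] sep 0.1227 span 0.1397 yaw 88.7
yellow 46 c [ 0.4421 -0.0342] sep 0.1232 span 0.148 yaw 86.4
green 51 c [ 0.5547 -0.0297] sep 0.129 span 0.1521 yaw 89.5
t12.7 now [0.4915 0.3478 0.0855] psi -75.53 tilt -0.99996 F [ 0.2 -0.5  0.4] gap 0.005
-> [ 0.4445 -0.0375  0.075  -3.6   ] calls 3
   travel [-0.0591  0.1506  0.0044] turnz -0.1332
   travel [-0.1152  0.1136  0.0044] turnz -0.1332
   travel [-0.1514  0.057   0.0044] turnz -0.1332
-> [ 0.4445 -0.0375 -0.024  -3.6   ] calls 1
   travel [-0.      0.      0.1238] turnz -0.0
```

View pics/c9.png

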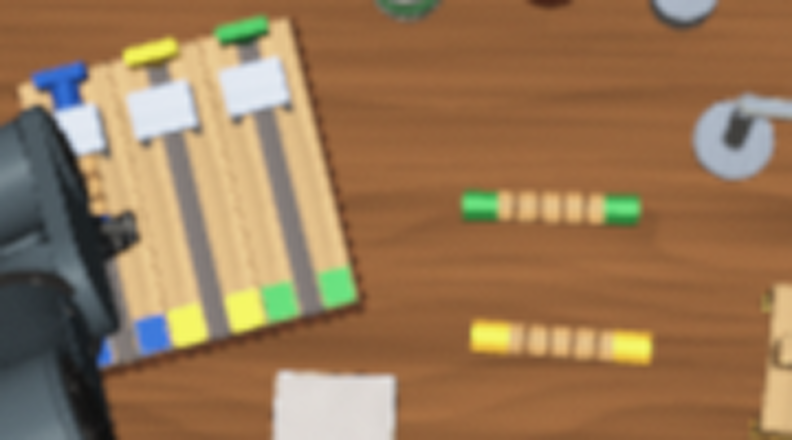

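Blue touches its stop, and yellow and green are undisturbed. Next is yellow.

apply_moves(
  claw=[0.2, 0.2, 0.2, 0.2, 0.2],
  travel=[
    [-0.012, 0.03, 0],
    [-0.024, 0.06, 0],
    [-0.035, 0.09, 0],
    [-0.047, 0.12, 0],
    [-0.059, 0.151, 0],
  ],
  turn=[
    [0, 0, -0.027],
    [0, 0, -0.053],
    [0, 0, -0.08],
    [0, 0, -0.107],
    [0, 0, -0.133],
  ],
)

```text
t: 13.08
tcp_pos: [0.4724, 0.2167, 0.0811]
tool_rot: [0.944, 0.331, -0.0, 0.0]
force: [0.1, -0.1, -0.0]
finger_gap: 0.598
gripper_force: 0.0
```

apply_moves(
  claw=[0.2, 0.2, 0.2, 0.2, 0.2],
  travel=[
    [-0.023, 0.023, 0],
    [-0.046, 0.045, 0],
    [-0.069, 0.068, 0],
    [-0.092, 0.091, 0],
    [-0.115, 0.114, 0],
  ],
  turn=[
    [0, 0, -0.027],
    [0, 0, -0.053],
    [0, 0, -0.08],
    [0, 0, -0.107],
    [0, 0, -0.133],
  ],
)

```text
t: 13.5
tcp_pos: [0.4569, 0.088, 0.0812]
tool_rot: [0.854, 0.519, -0.0, -0.0]
force: [-0.4, -0.2, 0.3]
finger_gap: 0.599
gripper_force: 0.0
```

apply_moves(
  claw=[0.2, 0.2, 0.2, 0.2, 0.2],
  travel=[
    [-0.035, 0.013, 0],
    [-0.07, 0.026, 0],
    [-0.105, 0.04, 0],
    [-0.135, 0.05, 0],
    [-0.151, 0.057, 0],
  ],
  turn=[
    [0, 0, -0.027],
    [0, 0, -0.053],
    [0, 0, -0.08],
    [0, 0, -0.107],
    [0, 0, -0.133],
  ],
)

```text
t: 13.92
tcp_pos: [0.4412, -0.0413, 0.0812]
tool_rot: [0.729, 0.684, -0.0, -0.0]
force: [0.1, -0.1, -0.7]
finger_gap: 0.599
gripper_force: 0.0
```

apply_moves(
  claw=[0.2, 0.2],
  travel=[
    [0, 0, 0],
    [0, 0, 0],
  ],
  turn=[
    [0, 0, 0],
    [0, 0, 0],
  ],
)

```text
t: 14.08
tcp_pos: [0.4416, -0.0395, 0.0814]
tool_rot: [0.731, 0.682, -0.0, -0.0]
force: [-0.4, 0.8, -0.8]
finger_gap: 0.6
gripper_force: 0.0
```

Run:
```python
from h import *
stick(snap('side','side10'),'yellow')
plan((.4445,-.0375,-.0235,-3.5))
```

```text
yellow 55 c [ 0.4418 -0.0337] sep 0.1229 span 0.149 yaw 86.2
t14.1 now [ 0.4415 -0.0387  0.0815] psi -3.86 tilt -1.0 F [ 0.4 -0.5  0.4] gap 0.598
-> [ 0.4445 -0.0375 -0.0235 -3.5   ] calls 1
   travel [0.0018 0.0036 0.1312] turnz -0.002
```

apply_moves(
  claw=[0.2, 0.2, 0.2, 0.2, 0.2],
  travel=[
    [0.002, 0.003, 0.04],
    [0.002, 0.003, 0.08],
    [0.002, 0.003, 0.11],
    [0.002, 0.003, 0.125],
    [0.002, 0.003, 0.131],
  ],
  turn=[
    [0, 0, -0.002],
    [0, 0, -0.002],
    [0, 0, -0.002],
    [0, 0, -0.002],
    [0, 0, -0.002],
  ],
)

```text
t: 14.55
tcp_pos: [0.4432, -0.0359, -0.0249]
tool_rot: [0.727, 0.686, -0.001, -0.002]
force: [-0.2, 0.6, 0.2]
finger_gap: 0.6
gripper_force: 0.0
```

apply_moves(
  claw=[0.2, -1, -1, -1, -1],
  travel=[
    [0, 0, 0],
    [0, 0, 0],
    [0, 0, 0],
    [0, 0, 0],
    [0, 0, 0],
  ],
  turn=[
    [0, 0, 0],
    [0, 0, 0],
    [0, 0, 0],
    [0, 0, 0],
    [0, 0, 0],
  ],
)

```text
t: 14.97
tcp_pos: [0.4451, -0.0375, -0.0218]
tool_rot: [0.728, 0.686, 0.0, 0.001]
force: [1.1, 2.0, 4.3]
finger_gap: 0.267
gripper_force: 39.9
```

Run:
```python
from h import *
l=MOUTH['yellow']+.082*D+.0008*N_
plan((.4445,-.0375,.075,-3.6),(*l,.075,-75.4),(*l,-.003,-75.4))
```

```text
t15.0 now [ 0.4451 -0.0375 -0.0218] psi -3.37 tilt -1.0 F [1.1 2.  4.3] gap 0.267
-> [ 0.4445 -0.0375  0.075  -3.6   ] calls 1
   travel [-1.00e-04 -8.00e-04 -1.21e-01] turnz 0.0013
-> [ 5.254e-01  2.731e-01  7.500e-02 -7.540e+01] calls 3
   travel [ 0.1313  0.0255 -0.    ] turnz 0.133
   travel [ 0.1303 -0.03   -0.    ] turnz 0.133
   travel [ 0.107  -0.0803 -0.    ] turnz 0.133
-> [ 5.254e-01  2.731e-01 -3.000e-03 -7.540e+01] calls 1
   travel [ 0.     -0.      0.0975] turnz -0.0
```

apply_moves(
  claw=[-1, -1, -1, -1, -1],
  travel=[
    [0, 0, -0.02],
    [0, 0, -0.05],
    [0, 0, -0.08],
    [0, 0, -0.11],
    [0, 0, -0.121],
  ],
  turn=[
    [0, 0, 0],
    [0, 0, 0],
    [0, 0, 0],
    [0, 0, 0],
    [0, 0, 0],
  ],
)

```text
t: 15.38
tcp_pos: [0.4461, -0.0381, 0.0769]
tool_rot: [0.728, 0.686, 0.001, 0.002]
force: [0.8, -0.1, -0.7]
finger_gap: 0.272
gripper_force: 39.4
```

apply_moves(
  claw=[-1, -1, -1, -1, -1],
  travel=[
    [0.026, 0.005, 0],
    [0.053, 0.01, 0],
    [0.079, 0.015, 0],
    [0.105, 0.02, 0],
    [0.131, 0.025, 0],
  ],
  turn=[
    [0, 0, 0.027],
    [0, 0, 0.053],
    [0, 0, 0.08],
    [0, 0, 0.106],
    [0, 0, 0.133],
  ],
)

```text
t: 15.8
tcp_pos: [0.4707, 0.0667, 0.0739]
tool_rot: [0.855, 0.518, -0.0, 0.0]
force: [0.3, -0.0, -0.6]
finger_gap: 0.268
gripper_force: 39.4
```

apply_moves(
  claw=[-1, -1, -1, -1, -1],
  travel=[
    [0.026, -0.006, 0],
    [0.052, -0.012, 0],
    [0.078, -0.018, 0],
    [0.104, -0.024, 0],
    [0.13, -0.03, 0],
  ],
  turn=[
    [0, 0, 0.027],
    [0, 0, 0.053],
    [0, 0, 0.08],
    [0, 0, 0.106],
    [0, 0, 0.133],
  ],
)

```text
t: 16.22
tcp_pos: [0.4969, 0.1703, 0.0736]
tool_rot: [0.944, 0.33, -0.0, -0.0]
force: [0.7, -0.1, -1.0]
finger_gap: 0.268
gripper_force: 39.4
```

apply_moves(
  claw=[-1, -1, -1, -1, -1],
  travel=[
    [0.025, -0.018, 0],
    [0.05, -0.036, 0],
    [0.075, -0.055, 0],
    [0.095, -0.071, 0],
    [0.107, -0.08, 0],
  ],
  turn=[
    [0, 0, 0.027],
    [0, 0, 0.053],
    [0, 0, 0.08],
    [0, 0, 0.106],
    [0, 0, 0.133],
  ],
)

```text
t: 16.63
tcp_pos: [0.5241, 0.275, 0.0736]
tool_rot: [0.992, 0.128, 0.0, -0.0]
force: [-0.8, 0.0, 0.1]
finger_gap: 0.27
gripper_force: 39.4
```

apply_moves(
  claw=[-1, -1],
  travel=[
    [0, 0, 0],
    [0, 0, 0],
  ],
  turn=[
    [0, 0, 0],
    [0, 0, 0],
  ],
)

```text
t: 16.8
tcp_pos: [0.5232, 0.2729, 0.0734]
tool_rot: [0.991, 0.131, -0.001, 0.0]
force: [0.1, 0.6, -0.6]
finger_gap: 0.267
gripper_force: 39.4
```

Run:
```python
from h import *
l=MOUTH['yellow']+.082*D+.0008*N_
plan((*l,.003,-75.4)); rel('yellow')
```

```text
t16.8 now [0.5232 0.2729 0.0734] psi -74.98 tilt -1.0 F [ 0.1  0.6 -0.6] gap 0.267
-> [ 5.254e-01  2.731e-01  3.000e-03 -7.540e+01] calls 1
   travel [0.0027 0.0004 0.088 ] turnz 0.0023
t16.8 along from stop mm -164.2 across 1.1 z 73.4 psi -74.98 F along/across/z 0.21 0.53 -0.59
```

apply_moves(
  claw=[-1, -1, -1, -1, -1],
  travel=[
    [0.002, 0, 0.03],
    [0.002, 0, 0.055],
    [0.002, 0, 0.075],
    [0.002, 0, 0.083],
    [0.002, 0, 0.087],
  ],
  turn=[
    [0, 0, 0.002],
    [0, 0, 0.002],
    [0, 0, 0.002],
    [0, 0, 0.002],
    [0, 0, 0.002],
  ],
)

```text
t: 17.22
tcp_pos: [0.524, 0.2717, 0.0031]
tool_rot: [0.992, 0.126, -0.002, 0.0]
force: [-1.3, 0.7, -0.6]
finger_gap: 0.265
gripper_force: 39.4
```

apply_moves(
  claw=[-1, -1, -1, -1],
  travel=[
    [0, 0, 0.001],
    [0, 0, 0.003],
    [0, 0, 0.004],
    [0, 0, 0.004],
  ],
  turn=[
    [0, 0, 0],
    [0, 0, 0],
    [0, 0, 0],
    [0, 0, 0],
  ],
)

```text
t: 17.55
tcp_pos: [0.5259, 0.2733, 0.0019]
tool_rot: [0.992, 0.126, 0.001, -0.0]
force: [0.0, 0.2, -0.2]
finger_gap: 0.271
gripper_force: 39.4
```

Run:
```python
from h import *
rel('yellow')
```

```text
t17.6 along from stop mm -161.5 across 0.8 z 1.9 psi -75.53 F along/across/z 0.09 0.16 -0.22
```

apply_moves(
  claw=[-1, -1, -1, -1],
  travel=[
    [0, 0, 0.001],
    [0, 0, 0.002],
    [0, 0, 0.003],
    [0, 0, 0.003],
  ],
  turn=[
    [0, 0, 0],
    [0, 0, 0],
    [0, 0, 0],
    [0, 0, 0],
  ],
)

```text
t: 17.88
tcp_pos: [0.526, 0.2729, -0.0005]
tool_rot: [0.992, 0.126, 0.001, 0.0]
force: [0.4, -3.4, 3.5]
finger_gap: 0.273
gripper_force: 40.0
```

apply_moves(
  claw=[0.2, 0.2, 0.2, 0.2, 0.2],
  travel=[
    [0, 0, 0],
    [0, 0, 0],
    [0, 0, 0],
    [0, 0, -0.03],
    [0, 0, -0.07],
  ],
  turn=[
    [0, 0, 0],
    [0, 0, 0],
    [0, 0, 0],
    [0, 0, 0],
    [0, 0, 0],
  ],
)

```text
t: 18.3
tcp_pos: [0.5225, 0.2726, 0.0523]
tool_rot: [0.992, 0.126, -0.004, 0.0]
force: [-0.2, -0.2, 0.3]
finger_gap: 0.601
gripper_force: 0.0
```

apply_moves(
  claw=[-1, -1, -1, -1, -1],
  travel=[
    [-0.02, 0, 0],
    [-0.06, 0, 0],
    [-0.1, 0, 0],
    [-0.13, 0, 0],
    [-0.134, 0, 0],
  ],
  turn=[
    [0, 0, 0],
    [0, 0, 0],
    [0, 0, 0],
    [0, 0, 0],
    [0, 0, 0],
  ],
)

```text
t: 18.72
tcp_pos: [0.4141, 0.2449, 0.0543]
tool_rot: [0.992, 0.126, -0.005, 0.001]
force: [-0.1, 0.3, 0.4]
finger_gap: -0.002
gripper_force: 0.0
```

Run:
```python
from h import *
rel('yellow')
s=snap('side','side11');P=pts(s)
h=cv2.cvtColor(np.ascontiguousarray(s['pixels']),cv2.COLOR_RGB2HSV)
m=(h[...,0]>=24)&(h[...,0]<=34)&(h[...,1]>150)&(h[...,2]>90)
q=P[...,:2]-MOUTH['yellow']; al=q@D-.244; ac=q@N_
m&=(abs(ac)<.03)&(al<-.05)&(al>-.27)&(P[...,2]>.028)
for a in np.histogram(al[m],bins=np.arange(-.26,-.05,.02)): print(a)
print(np.median(ac[m&(al<-.16)]),np.median(ac[m&(al>-.16)]),np.median(P[m],0), al[m].min(),al[m].max())
```

```text
t18.7 along from stop mm -276.8 across 1.5 z 54.3 psi -75.51 F along/across/z -0.02 0.29 0.36
[ 7 25  4  0  0  0  1 14  5  0]
[-0.26 -0.24 -0.22 -0.2  -0.18 -0.16 -0.14 -0.12 -0.1  -0.08 -0.06]
-0.007095903616047561 -0.007795552992792663 [0.4693313  0.26058372 0.04182508] -0.24968039740412756 -0.09045066446768804
```

apply_moves(
  claw=[-1, -1, -1, -1, -1],
  travel=[
    [0, 0, 0.0],
    [0, 0, 0.03],
    [0, 0, 0.055],
    [0, 0, 0.065],
    [0, 0, 0.065],
  ],
  turn=[
    [0, 0, 0],
    [0, 0, 0],
    [0, 0, 0],
    [0, 0, 0],
    [0, 0, 0],
  ],
)

```text
t: 19.18
tcp_pos: [0.4222, 0.2465, 0.0011]
tool_rot: [0.992, 0.126, -0.001, 0.0]
force: [0.2, -1.0, -0.3]
finger_gap: 0.001
gripper_force: 0.0
```

apply_moves(
  claw=[-1, -1, -1, -1, -1],
  travel=[
    [0.013, 0, 0],
    [0.026, 0, 0],
    [0.039, 0, 0],
    [0.052, 0, 0],
    [0.065, 0, 0],
  ],
  turn=[
    [0, 0, 0],
    [0, 0, 0],
    [0, 0, 0],
    [0, 0, 0],
    [0, 0, 0],
  ],
)

```text
t: 19.6
tcp_pos: [0.4736, 0.26, 0.0037]
tool_rot: [0.992, 0.126, 0.001, -0.0]
force: [-1.5, 0.1, 0.9]
finger_gap: -0.0
gripper_force: 0.2
```

Run:
```python
from h import *
rel('yellow')
```

```text
t19.6 along from stop mm -215.4 across 1.1 z 3.7 psi -75.55 F along/across/z -1.48 0.46 0.93
```

apply_moves(
  claw=[-1, -1, -1, -1, -1],
  travel=[
    [0.013, 0, 0],
    [0.026, 0, 0],
    [0.039, 0, 0],
    [0.049, 0, 0],
    [0.053, 0, 0],
  ],
  turn=[
    [0, 0, 0],
    [0, 0, 0],
    [0, 0, 0],
    [0, 0, 0],
    [0, 0, 0],
  ],
)

```text
t: 20.02
tcp_pos: [0.5154, 0.2707, 0.0036]
tool_rot: [0.992, 0.126, 0.002, -0.0]
force: [-0.5, 0.8, 0.8]
finger_gap: -0.004
gripper_force: 0.4
```

apply_moves(
  claw=[-1, -1, -1, -1, -1],
  travel=[
    [0.002, 0, 0],
    [0.004, 0, 0],
    [0.006, 0, 0],
    [0.007, 0, 0],
    [0.007, 0, 0],
  ],
  turn=[
    [0, 0, 0],
    [0, 0, 0],
    [0, 0, 0],
    [0, 0, 0],
    [0, 0, 0],
  ],
)

```text
t: 20.43
tcp_pos: [0.5181, 0.2714, 0.0028]
tool_rot: [0.992, 0.126, -0.0, 0.0]
force: [-0.1, 0.1, -0.7]
finger_gap: -0.001
gripper_force: 0.2
```

apply_moves(
  claw=[-1, -1, -1],
  travel=[
    [0.001, 0, 0],
    [0.002, 0, 0],
    [0.002, 0, 0],
  ],
  turn=[
    [0, 0, 0],
    [0, 0, 0],
    [0, 0, 0],
  ],
)

```text
t: 20.68
tcp_pos: [0.52, 0.2719, 0.0028]
tool_rot: [0.992, 0.126, 0.0, -0.0]
force: [-0.5, 0.2, 0.2]
finger_gap: 0.001
gripper_force: 0.2
```

Run:
```python
from h import *
rel('yellow')
```

```text
t20.7 along from stop mm -167.4 across 0.9 z 2.8 psi -75.54 F along/across/z -0.39 0.32 0.2
```

apply_moves(
  claw=[-1, -1, -1],
  travel=[
    [0.001, 0, 0],
    [0.002, 0, 0],
    [0.002, 0, 0],
  ],
  turn=[
    [0, 0, 0],
    [0, 0, 0],
    [0, 0, 0],
  ],
)

```text
t: 20.93
tcp_pos: [0.5218, 0.2723, 0.0028]
tool_rot: [0.992, 0.126, 0.0, -0.0]
force: [0.0, -1.1, -0.1]
finger_gap: -0.0
gripper_force: 0.1
```

apply_moves(
  claw=[-1, -1, -1],
  travel=[
    [0.001, 0, 0],
    [0.002, 0, 0],
    [0.002, 0, 0],
  ],
  turn=[
    [0, 0, 0],
    [0, 0, 0],
    [0, 0, 0],
  ],
)

```text
t: 21.18
tcp_pos: [0.5228, 0.2726, 0.0028]
tool_rot: [0.992, 0.126, -0.0, 0.0]
force: [-0.3, -0.1, 0.4]
finger_gap: -0.002
gripper_force: 0.5
```

Run:
```python
from h import *
rel('yellow')
```

```text
t21.2 along from stop mm -164.6 across 0.9 z 2.8 psi -75.54 F along/across/z -0.31 0.02 0.44
```

apply_moves(
  claw=[-1, -1, -1],
  travel=[
    [0.001, 0, 0],
    [0.002, 0, 0],
    [0.002, 0, 0],
  ],
  turn=[
    [0, 0, 0],
    [0, 0, 0],
    [0, 0, 0],
  ],
)

```text
t: 21.43
tcp_pos: [0.5228, 0.2726, 0.0027]
tool_rot: [0.992, 0.126, -0.002, 0.0]
force: [-4.2, -1.9, 4.1]
finger_gap: 0.002
gripper_force: 2.5
```

apply_moves(
  claw=[-1, -1, -1],
  travel=[
    [0.001, 0, 0],
    [0.002, 0, 0],
    [0.002, 0, 0],
  ],
  turn=[
    [0, 0, 0],
    [0, 0, 0],
    [0, 0, 0],
  ],
)

```text
t: 21.68
tcp_pos: [0.5227, 0.2726, 0.0027]
tool_rot: [0.992, 0.126, -0.003, 0.001]
force: [-7.4, -2.0, 6.1]
finger_gap: 0.004
gripper_force: 3.7
```

Run:
```python
from h import *
rel('yellow')
```

```text
t21.7 along from stop mm -164.7 across 0.9 z 2.7 psi -75.52 F along/across/z -7.67 -0.05 6.11
```

apply_moves(
  claw=[-1, -1, -1, -1, -1],
  travel=[
    [-0.01, 0, 0],
    [-0.02, 0, 0],
    [-0.02, 0, -0.04],
    [-0.02, 0, -0.08],
    [-0.02, 0, -0.1],
  ],
  turn=[
    [0, 0, 0],
    [0, 0, 0],
    [0, 0, 0],
    [0, 0, 0],
    [0, 0, 0],
  ],
)

```text
t: 22.1
tcp_pos: [0.5128, 0.2701, 0.0856]
tool_rot: [0.992, 0.126, 0.003, -0.0]
force: [0.6, -0.1, 0.3]
finger_gap: -0.001
gripper_force: 0.0
```

apply_moves(
  claw=[0.2, 0.2],
  travel=[
    [0, 0, 0],
    [0, 0, 0],
  ],
  turn=[
    [0, 0, 0],
    [0, 0, 0],
  ],
)

```text
t: 22.27
tcp_pos: [0.5119, 0.2698, 0.0839]
tool_rot: [0.992, 0.126, 0.002, -0.0]
force: [-0.0, -0.5, -0.3]
finger_gap: 0.272
gripper_force: 0.0
```

Run:
```python
from h import *
s=snap('top','top12'); t=snap('side','side12')
stick(s,'green');stick(t,'green')
plan((.554,-.0295,.08,-1),(.554,-.0295,-.0235,-1))
```

```text
green 11 c [ 0.5538 -0.029 ] sep 0.1227 span 0.1397 yaw 88.7
green 47 c [ 0.5546 -0.0291] sep 0.1278 span 0.1541 yaw 89.4
t22.4 now [0.5101 0.2692 0.082 ] psi -75.55 tilt -1.0 F [ 1.5  0.3 -0.1] gap 0.45
-> [ 0.554  -0.0295  0.08   -1.    ] calls 3
   travel [-0.0133  0.1251  0.0008] turnz -0.1381
   travel [-0.0647  0.1079  0.0008] turnz -0.1381
   travel [-0.104   0.0707  0.0008] turnz -0.1381
-> [ 0.554  -0.0295 -0.0235 -1.    ] calls 1
   travel [-0.      0.      0.1294] turnz -0.0
```

apply_moves(
  claw=[0.2, 0.2, 0.2, 0.2, 0.2],
  travel=[
    [-0.003, 0.025, 0],
    [-0.005, 0.05, 0],
    [-0.008, 0.075, 0],
    [-0.011, 0.1, 0],
    [-0.013, 0.125, 0],
  ],
  turn=[
    [0, 0, -0.028],
    [0, 0, -0.055],
    [0, 0, -0.083],
    [0, 0, -0.11],
    [0, 0, -0.138],
  ],
)

```text
t: 22.78
tcp_pos: [0.5243, 0.169, 0.0811]
tool_rot: [0.941, 0.338, -0.002, -0.0]
force: [0.5, 0.1, 0.7]
finger_gap: 0.598
gripper_force: 0.0
```

apply_moves(
  claw=[0.2, 0.2, 0.2, 0.2, 0.2],
  travel=[
    [-0.013, 0.022, 0],
    [-0.026, 0.043, 0],
    [-0.039, 0.065, 0],
    [-0.052, 0.086, 0],
    [-0.065, 0.108, 0],
  ],
  turn=[
    [0, 0, -0.028],
    [0, 0, -0.055],
    [0, 0, -0.083],
    [0, 0, -0.11],
    [0, 0, -0.138],
  ],
)

```text
t: 23.2
tcp_pos: [0.5389, 0.0693, 0.0811]
tool_rot: [0.846, 0.533, -0.001, -0.001]
force: [0.3, -0.3, 1.1]
finger_gap: 0.601
gripper_force: 0.0
```

apply_moves(
  claw=[0.2, 0.2, 0.2, 0.2, 0.2],
  travel=[
    [-0.025, 0.016, 0],
    [-0.05, 0.032, 0],
    [-0.075, 0.05, 0],
    [-0.095, 0.064, 0],
    [-0.104, 0.071, 0],
  ],
  turn=[
    [0, 0, -0.028],
    [0, 0, -0.055],
    [0, 0, -0.083],
    [0, 0, -0.11],
    [0, 0, -0.138],
  ],
)

```text
t: 23.62
tcp_pos: [0.5547, -0.0319, 0.0812]
tool_rot: [0.713, 0.702, -0.001, -0.0]
force: [0.3, 0.4, -0.2]
finger_gap: 0.603
gripper_force: 0.0
```

apply_moves(
  claw=[0.2, 0.2, 0.2],
  travel=[
    [0, 0, 0],
    [0, 0, 0],
    [0, 0, 0],
  ],
  turn=[
    [0, 0, 0],
    [0, 0, 0],
    [0, 0, 0],
  ],
)

```text
t: 23.87
tcp_pos: [0.5538, -0.0286, 0.0818]
tool_rot: [0.714, 0.7, -0.001, -0.001]
force: [0.7, 0.1, 0.1]
finger_gap: 0.601
gripper_force: 0.0
```

Run:
```python
from h import *
t=snap('side','side13'); stick(t,'green')
plan((.554,-.0295,-.0225,-1))
```

```text
green 56 c [ 0.5545 -0.0299] sep 0.1294 span 0.1552 yaw 89.3
t23.9 now [ 0.5539 -0.0284  0.0821] psi -1.06 tilt -1.0 F [-0.1  0.3 -0.5] gap 0.6
-> [ 0.554  -0.0295 -0.0225 -1.    ] calls 1
   travel [-1.400e-03  1.000e-04  1.307e-01] turnz -0.0003
```

apply_moves(
  claw=[0.2, 0.2, 0.2, 0.2, 0.2],
  travel=[
    [-0.001, 0, 0.04],
    [-0.001, 0, 0.08],
    [-0.001, 0, 0.11],
    [-0.001, 0, 0.125],
    [-0.001, 0, 0.131],
  ],
  turn=[
    [0, 0, 0],
    [0, 0, 0],
    [0, 0, 0],
    [0, 0, 0],
    [0, 0, 0],
  ],
)

```text
t: 24.33
tcp_pos: [0.5531, -0.029, -0.024]
tool_rot: [0.713, 0.701, -0.001, -0.002]
force: [-0.4, 0.3, 0.1]
finger_gap: 0.604
gripper_force: 0.0
```

apply_moves(
  claw=[0.2, -1, -1, -1, -1],
  travel=[
    [0, 0, 0],
    [0, 0, 0],
    [0, 0, 0],
    [0, 0, 0],
    [0, 0, 0],
  ],
  turn=[
    [0, 0, 0],
    [0, 0, 0],
    [0, 0, 0],
    [0, 0, 0],
    [0, 0, 0],
  ],
)

```text
t: 24.75
tcp_pos: [0.5562, -0.0304, -0.0204]
tool_rot: [0.713, 0.701, 0.001, 0.001]
force: [0.5, 0.4, 5.1]
finger_gap: 0.266
gripper_force: 40.2
```

Run:
```python
from h import *
l=MOUTH['green']+.082*D+.0008*N_
plan((.554,-.0295,.075,-1),(*l,.075,-75.4),(*l,-.003,-75.4))
```

```text
t24.8 now [ 0.5562 -0.0304 -0.0204] psi -1.03 tilt -0.99999 F [0.5 0.4 5.1] gap 0.266
-> [ 0.554  -0.0295  0.075  -1.    ] calls 1
   travel [ 0.0011 -0.0027 -0.1192] turnz -0.0002
-> [ 5.468e-01  1.950e-01  7.500e-02 -7.540e+01] calls 3
   travel [ 0.0935 -0.0047 -0.    ] turnz 0.1378
   travel [ 0.0829 -0.0434 -0.    ] turnz 0.1378
   travel [ 0.0571 -0.0742 -0.    ] turnz 0.1378
-> [ 5.468e-01  1.950e-01 -3.000e-03 -7.540e+01] calls 1
   travel [-0.     -0.      0.0975] turnz -0.0
```

apply_moves(
  claw=[-1, -1, -1, -1, -1],
  travel=[
    [0, 0, -0.02],
    [0, 0, -0.05],
    [0, 0, -0.08],
    [0, 0, -0.11],
    [0, 0, -0.119],
  ],
  turn=[
    [0, 0, 0],
    [0, 0, 0],
    [0, 0, 0],
    [0, 0, 0],
    [0, 0, 0],
  ],
)

```text
t: 25.17
tcp_pos: [0.5569, -0.0308, 0.0769]
tool_rot: [0.713, 0.701, 0.002, 0.003]
force: [1.2, 0.4, -0.2]
finger_gap: 0.265
gripper_force: 39.5
```

apply_moves(
  claw=[-1, -1, -1, -1, -1],
  travel=[
    [0.019, -0.002, 0],
    [0.038, -0.003, 0],
    [0.057, -0.005, 0],
    [0.075, -0.006, 0],
    [0.094, -0.007, 0],
  ],
  turn=[
    [0, 0, 0.028],
    [0, 0, 0.055],
    [0, 0, 0.083],
    [0, 0, 0.11],
    [0, 0, 0.138],
  ],
)

```text
t: 25.58
tcp_pos: [0.55, 0.0456, 0.0729]
tool_rot: [0.849, 0.529, -0.0, -0.0]
force: [-0.3, -0.9, -0.2]
finger_gap: 0.268
gripper_force: 39.5
```

apply_moves(
  claw=[-1, -1, -1, -1, -1],
  travel=[
    [0.017, -0.009, 0],
    [0.033, -0.017, 0],
    [0.05, -0.026, 0],
    [0.066, -0.035, 0],
    [0.083, -0.043, 0],
  ],
  turn=[
    [0, 0, 0.028],
    [0, 0, 0.055],
    [0, 0, 0.083],
    [0, 0, 0.11],
    [0, 0, 0.138],
  ],
)

```text
t: 26.0
tcp_pos: [0.5478, 0.1204, 0.0728]
tool_rot: [0.942, 0.334, -0.001, -0.0]
force: [0.3, 0.5, -1.2]
finger_gap: 0.27
gripper_force: 39.5
```

apply_moves(
  claw=[-1, -1, -1, -1, -1],
  travel=[
    [0.014, -0.018, 0],
    [0.028, -0.036, 0],
    [0.041, -0.052, 0],
    [0.051, -0.067, 0],
    [0.057, -0.074, 0],
  ],
  turn=[
    [0, 0, 0.028],
    [0, 0, 0.055],
    [0, 0, 0.083],
    [0, 0, 0.11],
    [0, 0, 0.138],
  ],
)

```text
t: 26.42
tcp_pos: [0.5454, 0.196, 0.0727]
tool_rot: [0.992, 0.124, -0.0, -0.0]
force: [0.5, -0.2, -0.4]
finger_gap: 0.266
gripper_force: 39.5
```

apply_moves(
  claw=[-1, -1, -1],
  travel=[
    [0, 0, 0],
    [0, 0, 0],
    [0, 0, 0],
  ],
  turn=[
    [0, 0, 0],
    [0, 0, 0],
    [0, 0, 0],
  ],
)

```text
t: 26.67
tcp_pos: [0.5461, 0.194, 0.0729]
tool_rot: [0.992, 0.127, -0.0, 0.0]
force: [0.2, -0.1, -1.4]
finger_gap: 0.27
gripper_force: 39.5
```

Run:
```python
from h import *
l=MOUTH['green']+.082*D+.0008*N_
plan((*l,.003,-75.4)); rel('green')
```

```text
t26.7 now [0.5461 0.194  0.0729] psi -75.45 tilt -1.0 F [ 0.2 -0.1 -1.4] gap 0.27
-> [ 5.468e-01  1.950e-01  3.000e-03 -7.540e+01] calls 1
   travel [ 0.0012 -0.0011  0.0874] turnz -0.0003
t26.7 along from stop mm -162.9 across -0.1 z 72.9 psi -75.45 F along/across/z 0.18 -0.19 -1.39
```

apply_moves(
  claw=[-1, -1, -1, -1, -1],
  travel=[
    [0.001, -0.001, 0.03],
    [0.001, -0.001, 0.055],
    [0.001, -0.001, 0.073],
    [0.001, -0.001, 0.081],
    [0.001, -0.001, 0.084],
  ],
  turn=[
    [0, 0, 0],
    [0, 0, 0],
    [0, 0, 0],
    [0, 0, 0],
    [0, 0, 0],
  ],
)

```text
t: 27.08
tcp_pos: [0.5461, 0.1945, 0.0047]
tool_rot: [0.992, 0.126, -0.001, 0.0]
force: [-0.3, -0.6, -1.4]
finger_gap: 0.272
gripper_force: 39.5
```

apply_moves(
  claw=[-1, -1, -1, -1, -1],
  travel=[
    [0, 0, 0.001],
    [0, 0, 0.003],
    [0, 0, 0.005],
    [0, 0, 0.006],
    [0, 0, 0.006],
  ],
  turn=[
    [0, 0, 0],
    [0, 0, 0],
    [0, 0, 0],
    [0, 0, 0],
    [0, 0, 0],
  ],
)

```text
t: 27.5
tcp_pos: [0.5472, 0.1955, 0.0017]
tool_rot: [0.992, 0.126, 0.0, 0.0]
force: [1.1, 0.3, -1.2]
finger_gap: 0.271
gripper_force: 39.5
```

Run:
```python
from h import *
rel('green')
```

```text
t27.5 along from stop mm -161.4 across 1.2 z 1.7 psi -75.53 F along/across/z 1.15 0.05 -1.15
```

Lower a bit more, release, rise and shift behind the stick.

apply_moves(
  claw=[-1, -1, -1, -1],
  travel=[
    [0, 0, 0.001],
    [0, 0, 0.002],
    [0, 0, 0.002],
    [0, 0, 0.002],
  ],
  turn=[
    [0, 0, 0],
    [0, 0, 0],
    [0, 0, 0],
    [0, 0, 0],
  ],
)

```text
t: 27.83
tcp_pos: [0.5475, 0.1952, 0.0001]
tool_rot: [0.992, 0.126, 0.0, 0.0]
force: [0.8, -2.8, 2.5]
finger_gap: 0.269
gripper_force: 40.0
```

apply_moves(
  claw=[0.2, 0.2, 0.2, 0.2, 0.2],
  travel=[
    [0, 0, 0],
    [0, 0, 0],
    [0, 0, 0],
    [0, 0, -0.03],
    [0, 0, -0.07],
  ],
  turn=[
    [0, 0, 0],
    [0, 0, 0],
    [0, 0, 0],
    [0, 0, 0],
    [0, 0, 0],
  ],
)

```text
t: 28.25
tcp_pos: [0.544, 0.1952, 0.0532]
tool_rot: [0.992, 0.126, -0.004, -0.0]
force: [-0.2, -0.8, 1.2]
finger_gap: 0.596
gripper_force: 0.0
```

apply_moves(
  claw=[-1, -1, -1, -1, -1],
  travel=[
    [-0.02, 0, 0],
    [-0.06, 0, 0],
    [-0.1, 0, 0],
    [-0.13, 0, 0],
    [-0.134, 0, 0],
  ],
  turn=[
    [0, 0, 0],
    [0, 0, 0],
    [0, 0, 0],
    [0, 0, 0],
    [0, 0, 0],
  ],
)

```text
t: 28.67
tcp_pos: [0.4356, 0.1679, 0.0552]
tool_rot: [0.992, 0.126, -0.005, -0.0]
force: [-0.9, -0.3, 0.1]
finger_gap: -0.001
gripper_force: 0.0
```

```bash
cat >> h.py <<'E'
def ends(s,c):
    P=pts(s); h=cv2.cvtColor(np.ascontiguousarray(s['pixels']),cv2.COLOR_RGB2HSV); lo,hi=HSV[c]
    m=(h[...,0]>=lo)&(h[...,0]<=hi)&(h[...,1]>130)&(h[...,2]>60)
    q=P[...,:2]-MOUTH[c]; al=q@D-.244; ac=q@N_
    m&=(abs(ac)<.03)&(al<.01)&(al>-.27)&(P[...,2]>.028)&(P[...,2]<.055)
    print(c,'hist 20mm from -260:',np.histogram(al[m],bins=np.arange(-.26,.02,.02))[0],'across',np.median(ac[m]).round(4),'z',np.median(P[m],0)[2].round(4),np.percentile(al[m],[3,97]).round(3))
E
python3 - <<'E'
from h import *
rel('green'); s=snap('side','side14'); [ends(s,c) for c in HSV]
E
```

```text
t28.7 along from stop mm -276.4 across 2.6 z 55.2 psi -75.54 F along/across/z -0.95 -0.08 0.14
blue hist 20mm from -260: [ 3  8  0  0  1 18  7  0  0  0  0  3 34  3] across -0.0098 z 0.0415 [-0.243  0.   ]
green hist 20mm from -260: [ 3 33  9  0  0  0  0 13  8  0  0  0 30  4] across -0.0081 z 0.0402 [-0.24   0.002]
yellow hist 20mm from -260: [ 1  0  0  0  0 11 14  0  0  0  0  1 22  8] across -0.0042 z 0.0446 [-0.151  0.003]
```

apply_moves(
  claw=[-1, -1, -1, -1, -1],
  travel=[
    [0, 0.001, 0.0],
    [0, 0.001, 0.03],
    [0, 0.001, 0.055],
    [0, 0.001, 0.065],
    [0, 0.001, 0.065],
  ],
  turn=[
    [0, 0, 0],
    [0, 0, 0],
    [0, 0, 0],
    [0, 0, 0],
    [0, 0, 0],
  ],
)

```text
t: 29.13
tcp_pos: [0.444, 0.168, 0.002]
tool_rot: [0.992, 0.126, -0.001, -0.0]
force: [-0.1, 0.0, 0.0]
finger_gap: 0.001
gripper_force: 0.0
```

apply_moves(
  claw=[-1, -1, -1, -1, -1],
  travel=[
    [0.013, 0, 0],
    [0.026, 0, 0],
    [0.039, 0, 0],
    [0.052, 0, 0],
    [0.065, 0, 0],
  ],
  turn=[
    [0, 0, 0],
    [0, 0, 0],
    [0, 0, 0],
    [0, 0, 0],
    [0, 0, 0],
  ],
)

```text
t: 29.55
tcp_pos: [0.4954, 0.1813, 0.0045]
tool_rot: [0.992, 0.126, 0.001, -0.0]
force: [-0.5, 0.4, 0.0]
finger_gap: -0.001
gripper_force: 0.1
```

apply_moves(
  claw=[-1, -1, -1, -1, -1],
  travel=[
    [0.013, 0, 0],
    [0.026, 0, 0],
    [0.039, 0, 0],
    [0.049, 0, 0],
    [0.053, 0, 0],
  ],
  turn=[
    [0, 0, 0],
    [0, 0, 0],
    [0, 0, 0],
    [0, 0, 0],
    [0, 0, 0],
  ],
)

```text
t: 29.97
tcp_pos: [0.5372, 0.192, 0.0045]
tool_rot: [0.992, 0.126, 0.002, -0.0]
force: [-0.4, 0.4, -0.5]
finger_gap: 0.008
gripper_force: 0.3
```

apply_moves(
  claw=[-1, -1, -1, -1, -1],
  travel=[
    [0.001, 0, 0],
    [0.002, 0, 0],
    [0.003, 0, 0],
    [0.003, 0, 0],
    [0.003, 0, 0],
  ],
  turn=[
    [0, 0, 0],
    [0, 0, 0],
    [0, 0, 0],
    [0, 0, 0],
    [0, 0, 0],
  ],
)

```text
t: 30.38
tcp_pos: [0.5366, 0.192, 0.0036]
tool_rot: [0.992, 0.126, -0.0, 0.0]
force: [-0.8, 0.4, -0.0]
finger_gap: 0.005
gripper_force: 0.0
```

Run:
```python
from h import *
rel('green')
```

```text
t30.4 along from stop mm -172.6 across 0.4 z 3.6 psi -75.55 F along/across/z -0.68 0.6 -0.0
```

apply_moves(
  claw=[-1, -1, -1, -1, -1],
  travel=[
    [0.001, 0, 0],
    [0.002, 0, 0],
    [0.003, 0, 0],
    [0.004, 0, 0],
    [0.005, 0, 0],
  ],
  turn=[
    [0, 0, 0],
    [0, 0, 0],
    [0, 0, 0],
    [0, 0, 0],
    [0, 0, 0],
  ],
)

```text
t: 30.8
tcp_pos: [0.5408, 0.1931, 0.0036]
tool_rot: [0.992, 0.126, -0.0, -0.0]
force: [-0.6, 0.2, -0.2]
finger_gap: -0.005
gripper_force: 0.2
```

apply_moves(
  claw=[-1, -1, -1],
  travel=[
    [0.001, 0, 0],
    [0.002, 0, 0],
    [0.002, 0, 0],
  ],
  turn=[
    [0, 0, 0],
    [0, 0, 0],
    [0, 0, 0],
  ],
)

```text
t: 31.05
tcp_pos: [0.5428, 0.1935, 0.0036]
tool_rot: [0.992, 0.126, 0.0, 0.0]
force: [-0.2, 0.9, 0.5]
finger_gap: 0.003
gripper_force: 0.0
```

apply_moves(
  claw=[-1, -1, -1],
  travel=[
    [0.001, 0, 0],
    [0.002, 0, 0],
    [0.002, 0, 0],
  ],
  turn=[
    [0, 0, 0],
    [0, 0, 0],
    [0, 0, 0],
  ],
)

```text
t: 31.3
tcp_pos: [0.5443, 0.1939, 0.0036]
tool_rot: [0.992, 0.126, 0.0, 0.0]
force: [-1.0, 0.6, -0.1]
finger_gap: -0.001
gripper_force: 0.1
```

Run:
```python
from h import *
rel('green')
```

```text
t31.3 along from stop mm -164.7 across 0.3 z 3.6 psi -75.54 F along/across/z -0.87 0.8 -0.07
```

apply_moves(
  claw=[-1, -1, -1],
  travel=[
    [0.001, 0, 0],
    [0.002, 0, 0],
    [0.002, 0, 0],
  ],
  turn=[
    [0, 0, 0],
    [0, 0, 0],
    [0, 0, 0],
  ],
)

```text
t: 31.55
tcp_pos: [0.5443, 0.194, 0.0035]
tool_rot: [0.992, 0.126, -0.001, 0.0]
force: [-2.3, -1.4, 2.6]
finger_gap: -0.003
gripper_force: 1.7
```

apply_moves(
  claw=[-1, -1, -1],
  travel=[
    [0.001, 0, 0],
    [0.002, 0, 0],
    [0.002, 0, 0],
  ],
  turn=[
    [0, 0, 0],
    [0, 0, 0],
    [0, 0, 0],
  ],
)

```text
t: 31.8
tcp_pos: [0.5442, 0.194, 0.0035]
tool_rot: [0.992, 0.126, -0.003, 0.0]
force: [-6.2, -2.0, 6.2]
finger_gap: 0.0
gripper_force: 3.2
```

Run:
```python
from h import *
rel('green')
```

```text
t31.8 along from stop mm -164.7 across 0.5 z 3.5 psi -75.51 F along/across/z -6.5 -0.34 6.16
```

All three sticks are seated. I'll back off and measure the bridges and rail.

apply_moves(
  claw=[-1, -1, -1, -1, -1],
  travel=[
    [-0.01, 0, 0],
    [-0.02, 0, 0],
    [-0.02, 0, -0.04],
    [-0.02, 0, -0.08],
    [-0.02, 0, -0.12],
  ],
  turn=[
    [0, 0, 0],
    [0, 0, 0],
    [0, 0, 0],
    [0, 0, 0],
    [0, 0, 0],
  ],
)

```text
t: 32.22
tcp_pos: [0.5313, 0.1907, 0.1]
tool_rot: [0.992, 0.126, -0.0, -0.0]
force: [0.3, 0.3, -0.6]
finger_gap: -0.002
gripper_force: 0.0
```

```bash
cat >> h.py <<'E'
def box(P,x0,x1,y0,y1,z0,z1): return (P[...,0]>x0)&(P[...,0]<x1)&(P[...,1]>y0)&(P[...,1]<y1)&(P[...,2]>z0)&(P[...,2]<z1)
def onzs(s,m,z): v,u=np.nonzero(m); return np.array([onz(s,a,b,z) for a,b in zip(u,v)])
E
python3 - <<'E'
from h import *
T=[snap('top','t%d'%i) for i in range(15,21)]; S=[snap('side','s%d'%i) for i in range(15,21)]
for n,L in(('top',T),('side',S)):
    s=dict(L[0]); d=np.stack([l['depth'] for l in L]).astype(float); d[d==0]=np.nan; s['depth']=np.nan_to_num(np.nanmedian(d,0)); P=pts(s)
    m=box(P,.57,.66,-.39,-.22,.115,.15); q=onzs(s,m,.132); f=np.polyfit(q[:,1],q[:,0],1); g=np.polyfit(P[m][:,1],P[m][:,0],1)
    m2=box(P,.55,.68,-.46,-.15,.115,.15); q2=onzs(s,m2,.132)
    print(n,'rail',m.sum(),'x@-.3 ray',np.polyval(f,-.3).round(4),'depth',np.polyval(g,-.3).round(4),'slopes',f[0].round(3),g[0].round(3),'z',P[m][:,2].mean().round(4),'y range',q2[:,1].min().round(4),q2[:,1].max().round(4))
    for b,(x0,x1,y0,y1) in dict(pale=(.33,.50,-.265,-.17),dark=(.31,.48,-.40,-.30)).items():
        m=box(P,x0,x1,y0,y1,.12,.14); q=onzs(s,m,.126); r=box(P,x0,x1,y0,y1,.06,.105); R=P[r][:,:2]
        dd=np.linalg.svd(R-R.mean(0),full_matrices=False)[2][0]
        print('  ',b,m.sum(),'top ray',q.mean(0).round(4),np.ptp(q,0).round(3),'depth',P[m].mean(0).round(4),'| roof mid',((R.min(0)+R.max(0))/2).round(4),R.mean(0).round(4),np.ptp(R,0).round(3),'yaw',np.degrees(np.arctan(dd[1]/dd[0])).round(1))
im=[cv2.resize(T[0]['pixels'][155:255,345:445,::-1],(390,390),interpolation=cv2.INTER_CUBIC),cv2.resize(S[0]['pixels'][215:335,280:415,::-1],(400,390),interpolation=cv2.INTER_CUBIC)]
cv2.imwrite('pics/c15.png',np.hstack(im))
for c in HSV: ends(S[0],c)
E
```

```text
top rail 217 x@-.3 ray 0.6106 depth 0.6095 slopes 0.099 0.099 z 0.1362 y range -0.4229 -0.1743
   pale 63 top ray [ 0.4231 -0.2254  0.126 ] [0.021 0.035 0.   ] depth [ 0.4231 -0.2254  0.1261] | roof mid [ 0.4247 -0.2258] [ 0.421  -0.2241] [0.12  0.052] yaw -5.6
   dark 61 top ray [ 0.4015 -0.3498  0.126 ] [0.024 0.032 0.   ] depth [ 0.4016 -0.3499  0.1252] | roof mid [ 0.4019 -0.35  ] [ 0.3987 -0.3493] [0.123 0.05 ] yaw -5.7
side rail 275 x@-.3 ray 0.6089 depth 0.6067 slopes 0.102 0.099 z 0.1371 y range -0.4375 -0.1794
   pale 83 top ray [ 0.4206 -0.2308  0.126 ] [0.025 0.041 0.   ] depth [ 0.4204 -0.2314  0.1267] | roof mid [ 0.4213 -0.2285] [ 0.4176 -0.2332] [0.122 0.053] yaw -7.0
   dark 97 top ray [ 0.3993 -0.3563  0.126 ] [0.026 0.038 0.   ] depth [ 0.3991 -0.3568  0.1266] | roof mid [ 0.3999 -0.3544] [ 0.3958 -0.3581] [0.122 0.052] yaw -6.4
blue hist 20mm from -260: [ 5  4  0  0  0 22  8  0  0  0  0  5 32  3] across -0.0093 z 0.0417 [-0.242 -0.001]
green hist 20mm from -260: [ 1  3  0  0  0 22  9  0  0  0  0  0 34  5] across -0.0068 z 0.0405 [-0.231  0.002]
yellow hist 20mm from -260: [ 7  8  1  0  0 12 13  0  0  0  0  0 21  7] across -0.0041 z 0.0439 [-0.246  0.004]
```

Run:
```python
from h import *
plan((.4228,-.227,.16,-5.7),(.4228,-.227,.064,-5.7))
```

```text
t32.8 now [0.5312 0.1906 0.0987] psi -75.54 tilt -1.0 F [-0.3 -0.1  0.3] gap 0.005
-> [ 0.4228 -0.227   0.16   -5.7   ] calls 3
   travel [-0.0872  0.1572 -0.0255] turnz -0.1293
   travel [-0.1422  0.11   -0.0255] turnz -0.1293
   travel [-0.1741  0.0448 -0.0255] turnz -0.1293
-> [ 0.4228 -0.227   0.064  -5.7   ] calls 1
   travel [0.   0.   0.12] turnz -0.0
```

View pics/c15.png

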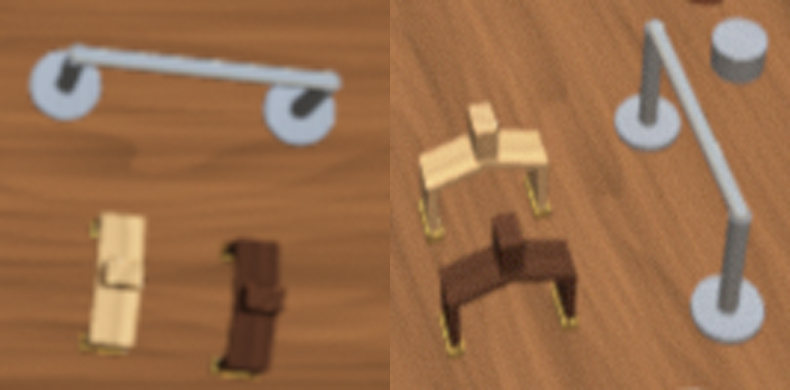

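Both bridges stand upright, with the grip blocks at (120,272) and (262,297) in the left half, and the rail is free. Going to the pale bridge.

apply_moves(
  claw=[0.2, 0.2, 0.2, 0.2, 0.2],
  travel=[
    [-0.017, 0.031, -0.01],
    [-0.035, 0.063, -0.02],
    [-0.052, 0.094, -0.03],
    [-0.07, 0.126, -0.04],
    [-0.087, 0.157, -0.05],
  ],
  turn=[
    [0, 0, -0.026],
    [0, 0, -0.052],
    [0, 0, -0.078],
    [0, 0, -0.104],
    [0, 0, -0.13],
  ],
)

```text
t: 33.23
tcp_pos: [0.4949, 0.0506, 0.1395]
tool_rot: [0.945, 0.327, -0.0, -0.0]
force: [0.0, 0.9, -0.2]
finger_gap: 0.598
gripper_force: 0.0
```

apply_moves(
  claw=[0.2, 0.2, 0.2, 0.2, 0.2],
  travel=[
    [-0.028, 0.022, -0.005],
    [-0.057, 0.044, -0.01],
    [-0.085, 0.066, -0.015],
    [-0.114, 0.088, -0.02],
    [-0.142, 0.11, -0.026],
  ],
  turn=[
    [0, 0, -0.026],
    [0, 0, -0.052],
    [0, 0, -0.078],
    [0, 0, -0.104],
    [0, 0, -0.13],
  ],
)

```text
t: 33.65
tcp_pos: [0.4591, -0.0887, 0.1603]
tool_rot: [0.859, 0.511, -0.0, -0.0]
force: [0.4, -0.4, -0.1]
finger_gap: 0.597
gripper_force: 0.0
```

apply_moves(
  claw=[0.2, 0.2, 0.2, 0.2, 0.2],
  travel=[
    [-0.04, 0.01, 0],
    [-0.08, 0.02, 0],
    [-0.12, 0.03, 0],
    [-0.155, 0.04, 0],
    [-0.174, 0.045, 0],
  ],
  turn=[
    [0, 0, -0.026],
    [0, 0, -0.052],
    [0, 0, -0.078],
    [0, 0, -0.104],
    [0, 0, -0.129],
  ],
)

```text
t: 34.07
tcp_pos: [0.4242, -0.2303, 0.1603]
tool_rot: [0.74, 0.673, -0.0, 0.001]
force: [0.5, 0.6, 0.9]
finger_gap: 0.599
gripper_force: 0.0
```

apply_moves(
  claw=[0.2, 0.2, 0.2],
  travel=[
    [0, 0, 0],
    [0, 0, 0],
    [0, 0, 0],
  ],
  turn=[
    [0, 0, 0],
    [0, 0, 0],
    [0, 0, 0],
  ],
)

```text
t: 34.32
tcp_pos: [0.4242, -0.2258, 0.1601]
tool_rot: [0.741, 0.672, 0.0, -0.001]
force: [0.4, 0.5, -0.2]
finger_gap: 0.603
gripper_force: 0.0
```

Run:
```python
from h import *
plan((.4228,-.227,.065,-5.7))
```

```text
t34.3 now [ 0.4242 -0.2258  0.1601] psi -5.6 tilt -1.0 F [ 0.4  0.5 -0.2] gap 0.603
-> [ 0.4228 -0.227   0.065  -5.7   ] calls 1
   travel [-0.0016 -0.0015  0.1188] turnz 0.0006
```

apply_moves(
  claw=[0.2, 0.2, 0.2, 0.2, 0.2],
  travel=[
    [-0.001, -0.002, 0.035],
    [-0.001, -0.002, 0.07],
    [-0.001, -0.002, 0.1],
    [-0.001, -0.002, 0.113],
    [-0.001, -0.002, 0.118],
  ],
  turn=[
    [0, 0, 0],
    [0, 0, 0],
    [0, 0, 0],
    [0, 0, 0],
    [0, 0, 0],
  ],
)

```text
t: 34.73
tcp_pos: [0.4219, -0.2248, 0.0641]
tool_rot: [0.74, 0.673, -0.0, -0.003]
force: [-0.3, 0.4, -0.8]
finger_gap: 0.6
gripper_force: 0.0
```

apply_moves(
  claw=[0.2, 0.2, -1, -1, -1],
  travel=[
    [0, 0, 0],
    [0, 0, 0],
    [0, 0, 0],
    [0, 0, 0],
    [0, 0, 0],
  ],
  turn=[
    [0, 0, 0],
    [0, 0, 0],
    [0, 0, 0],
    [0, 0, 0],
    [0, 0, 0],
  ],
  newtons=60,
)

```text
t: 35.15
tcp_pos: [0.4232, -0.2278, 0.067]
tool_rot: [0.74, 0.672, -0.0, 0.001]
force: [-2.2, 0.3, 2.8]
finger_gap: 0.25
gripper_force: 60.5
```

apply_moves(
  claw=[-1, -1, -1],
  travel=[
    [0, 0, 0],
    [0, 0, 0],
    [0, 0, 0],
  ],
  turn=[
    [0, 0, 0],
    [0, 0, 0],
    [0, 0, 0],
  ],
)

```text
t: 35.4
tcp_pos: [0.4231, -0.2279, 0.067]
tool_rot: [0.74, 0.672, 0.0, 0.001]
force: [-1.5, -0.2, 6.3]
finger_gap: 0.251
gripper_force: 60.9
```

Run:
```python
from h import *
st=state()[0];print(st['gripper_force'])
plan((.4228,-.227,.22,-5.65),(.6148,-.252,.22,-5.65))
```

```text
60.94371557235718
t35.4 now [ 0.4231 -0.2279  0.067 ] psi -5.52 tilt -1.0 F [-1.5 -0.2  6.3] gap 0.251
-> [ 0.4228 -0.227   0.22   -5.65  ] calls 1
   travel [ 0.001  -0.0005 -0.1913] turnz 0.0007
-> [ 0.6148 -0.252   0.22   -5.65  ] calls 2
   travel [-0.0037  0.121  -0.    ] turnz -0.0
   travel [-0.0037  0.121  -0.    ] turnz -0.0
```

apply_moves(
  claw=[-1, -1, -1, -1, -1],
  travel=[
    [0, 0, -0.03],
    [0, 0, -0.075],
    [0, 0, -0.12],
    [0, 0, -0.165],
    [0, 0, -0.2],
  ],
  turn=[
    [0, 0, 0],
    [0, 0, 0],
    [0, 0, 0],
    [0, 0, 0],
    [0, 0, 0],
  ],
)

```text
t: 35.82
tcp_pos: [0.4229, -0.2275, 0.2284]
tool_rot: [0.74, 0.672, 0.0, 0.001]
force: [0.5, -0.6, -3.7]
finger_gap: 0.246
gripper_force: 60.0
```

apply_moves(
  claw=[-1, -1, -1, -1, -1],
  travel=[
    [0, 0.02, 0],
    [0, 0.045, 0],
    [0, 0.07, 0],
    [-0.002, 0.095, 0],
    [-0.004, 0.12, 0],
  ],
  turn=[
    [0, 0, 0],
    [0, 0, 0],
    [0, 0, 0],
    [0, 0, 0],
    [0, 0, 0],
  ],
)

```text
t: 36.23
tcp_pos: [0.5182, -0.2394, 0.2255]
tool_rot: [0.74, 0.672, -0.0, -0.001]
force: [-0.3, 0.2, -2.7]
finger_gap: 0.25
gripper_force: 60.0
```

apply_moves(
  claw=[-1, -1, -1, -1, -1],
  travel=[
    [0, 0.025, 0],
    [0, 0.05, 0],
    [-0.002, 0.08, 0],
    [-0.004, 0.105, 0],
    [-0.004, 0.12, 0],
  ],
  turn=[
    [0, 0, 0],
    [0, 0, 0],
    [0, 0, 0],
    [0, 0, 0],
    [0, 0, 0],
  ],
)

```text
t: 36.65
tcp_pos: [0.6149, -0.2525, 0.2249]
tool_rot: [0.74, 0.672, 0.0, -0.0]
force: [-0.1, -1.4, -3.4]
finger_gap: 0.251
gripper_force: 60.0
```

apply_moves(
  claw=[-1, -1, -1, -1],
  travel=[
    [0, 0, 0],
    [0, 0, 0],
    [0, 0, 0],
    [0, 0, 0],
  ],
  turn=[
    [0, 0, 0],
    [0, 0, 0],
    [0, 0, 0],
    [0, 0, 0],
  ],
)

```text
t: 36.98
tcp_pos: [0.612, -0.2519, 0.2256]
tool_rot: [0.74, 0.672, -0.0, -0.001]
force: [-0.5, 0.0, -2.5]
finger_gap: 0.247
gripper_force: 59.9
```

Run:
```python
from h import *
plan((.6148,-.252,.135,-5.65))
s=snap('side','side21');P=pts(s)
print(box(P,.5,.72,-.3,-.2,.15,.3).sum())
cv2.imwrite('pics/c21.png',cv2.resize(s['pixels'][140:330,300:480,::-1],None,fx=3.1,fy=3.1,interpolation=cv2.INTER_CUBIC))
```

```text
t37.0 now [ 0.612  -0.2519  0.2256] psi -5.54 tilt -1.0 F [-0.5  0.  -2.5] gap 0.247
-> [ 0.6148 -0.252   0.135  -5.65  ] calls 1
   travel [0.0002 0.0035 0.1133] turnz 0.0006
1002
```

apply_moves(
  claw=[-1, -1, -1, -1, -1],
  travel=[
    [0, 0.003, 0.02],
    [0, 0.003, 0.05],
    [0, 0.003, 0.08],
    [0, 0.003, 0.105],
    [0, 0.003, 0.113],
  ],
  turn=[
    [0, 0, 0],
    [0, 0, 0],
    [0, 0, 0],
    [0, 0, 0],
    [0, 0, 0],
  ],
)

```text
t: 37.45
tcp_pos: [0.6128, -0.2512, 0.1323]
tool_rot: [0.741, 0.672, -0.001, -0.003]
force: [-1.1, 0.9, -3.8]
finger_gap: 0.248
gripper_force: 59.8
```

apply_moves(
  claw=[-1, -1, -1],
  travel=[
    [0, 0, 0],
    [0, 0, 0],
    [0, 0, 0],
  ],
  turn=[
    [0, 0, 0],
    [0, 0, 0],
    [0, 0, 0],
  ],
)

```text
t: 37.7
tcp_pos: [0.6168, -0.2534, 0.1375]
tool_rot: [0.74, 0.672, 0.0, 0.002]
force: [-0.4, -0.2, -2.7]
finger_gap: 0.253
gripper_force: 59.8
```

Run:
```python
from h import *
plan((.6148,-.252,.124,-5.65))
for n in('top','side'):
    s=snap(n,n+'22');P=pts(s)
    m=box(P,.5,.72,-.45,-.285,.12,.145)&box(P,.57,.66,-.45,-.285,.12,.145);q=onzs(s,m,.132);f=np.polyfit(q[:,1],q[:,0],1);print(n,'rail x at -.252',np.polyval(f,-.252).round(4))
    h=cv2.cvtColor(np.ascontiguousarray(s['pixels']),cv2.COLOR_RGB2HSV)
    r=box(P,.5,.72,-.30,-.2,.125,.175)&(h[...,0]>8)&(h[...,0]<25)&(h[...,2]>110)
    R=P[r]; 
    if len(R): print('pale roof',len(R),'x',R[:,0].min().round(4),R[:,0].max().round(4),'mid',((R[:,0].min()+R[:,0].max())/2).round(4),'y',np.median(R[:,1]).round(4),'z',np.percentile(R[:,2],[2,98]).round(3))
```

```text
t37.7 now [ 0.6168 -0.2534  0.1375] psi -5.53 tilt -0.99999 F [-0.4 -0.2 -2.7] gap 0.253
-> [ 0.6148 -0.252   0.124  -5.65  ] calls 1
   travel [ 0.0014 -0.0027  0.0169] turnz 0.0007
top rail x at -.252 0.615
pale roof 1 x 0.6792 0.6792 mid 0.6792 y -0.2381 z [0.141 0.141]
side rail x at -.252 0.6152
pale roof 501 x 0.5531 0.6766 mid 0.6148 y -0.2638 z [0.129 0.171]
```

apply_moves(
  claw=[-1, -1, -1, -1, -1],
  travel=[
    [0.001, -0.001, 0.004],
    [0.001, -0.001, 0.007],
    [0.001, -0.001, 0.01],
    [0.001, -0.001, 0.012],
    [0.001, -0.001, 0.012],
  ],
  turn=[
    [0, 0, 0],
    [0, 0, 0],
    [0, 0, 0],
    [0, 0, 0],
    [0, 0, 0],
  ],
)

```text
t: 38.22
tcp_pos: [0.6146, -0.2514, 0.1254]
tool_rot: [0.74, 0.672, -0.0, -0.001]
force: [-0.4, -0.1, -3.0]
finger_gap: 0.249
gripper_force: 60.0
```

apply_moves(
  claw=[-1, -1, -1, -1],
  travel=[
    [0, 0, 0.001],
    [0, 0, 0.002],
    [0, 0, 0.003],
    [0, 0, 0.003],
  ],
  turn=[
    [0, 0, 0],
    [0, 0, 0],
    [0, 0, 0],
    [0, 0, 0],
  ],
)

```text
t: 38.55
tcp_pos: [0.6152, -0.2518, 0.124]
tool_rot: [0.74, 0.672, 0.0, 0.0]
force: [0.3, 1.1, -0.8]
finger_gap: 0.252
gripper_force: 60.3
```

Run:
```python
from h import *
plan((.6148,-.252,.122,-5.65))
```

```text
t38.5 now [ 0.6152 -0.2518  0.124 ] psi -5.52 tilt -1.0 F [ 0.3  1.1 -0.8] gap 0.252
-> [ 0.6148 -0.252   0.122  -5.65  ] calls 1
   travel [-0.0003 -0.0005  0.0024] turnz 0.0007
```

apply_moves(
  claw=[-1, -1, -1],
  travel=[
    [0, 0, 0.001],
    [0, 0, 0.001],
    [0, 0, 0.001],
  ],
  turn=[
    [0, 0, 0],
    [0, 0, 0],
    [0, 0, 0],
  ],
)

```text
t: 38.8
tcp_pos: [0.6152, -0.2518, 0.1239]
tool_rot: [0.74, 0.672, 0.0, 0.0]
force: [-2.0, 1.1, 4.7]
finger_gap: 0.251
gripper_force: 60.9
```

apply_moves(
  claw=[0.0, 0.0, 0.0, 0.0, 0.0],
  travel=[
    [0, 0, 0],
    [0, 0, 0],
    [0, 0, 0],
    [0, 0, 0],
    [0, 0, 0],
  ],
  turn=[
    [0, 0, 0],
    [0, 0, 0],
    [0, 0, 0],
    [0, 0, 0],
    [0, 0, 0],
  ],
)

```text
t: 39.22
tcp_pos: [0.6151, -0.2517, 0.1226]
tool_rot: [0.74, 0.672, 0.0, -0.0]
force: [0.5, 0.2, -0.3]
finger_gap: 0.5
gripper_force: 0.0
```

```bash
cat >> h.py <<'E'
def hung(n,y0,y1,pale=True):
    s=snap('side',n);P=pts(s);h=cv2.cvtColor(np.ascontiguousarray(s['pixels']),cv2.COLOR_RGB2HSV)
    g=(h[...,0]>8)&(h[...,0]<25)&(h[...,2]>110) if pale else (h[...,0]<25)&(h[...,1]>90)&(h[...,2]<110)
    r=box(P,.5,.72,y0,y1,.10,.165)&g; R=P[r]
    f=np.polyfit(R[:,0],R[:,2],1); L,H=R[:,0]<np.median(R[:,0])-.02,R[:,0]>np.median(R[:,0])+.02
    print('roof',len(R),'x',np.percentile(R[:,0],[1,99]).round(4),'y',np.median(R[:,1]).round(4),'z',np.percentile(R[:,2],[2,98]).round(3),'z low-x/high-x',R[L,2].mean().round(4),R[H,2].mean().round(4))
E
python3 - <<'E'
from h import *
hung('side23',-.30,-.2); plan()
E
```

```text
roof 540 x [0.5527 0.6725] y -0.2636 z [0.102 0.162] z low-x/high-x 0.1277 0.1322
t39.3 now [ 0.6151 -0.2518  0.1226] psi -5.52 tilt -1.0 F [ 0.4  0.2 -0.2] gap 0.498
```

apply_moves(
  claw=[0.0, 0.0, 0.2, 0.2, 0.2],
  travel=[
    [0, 0, -0.01],
    [0, 0, -0.03],
    [0, 0, -0.06],
    [0, 0, -0.09],
    [0, 0, -0.12],
  ],
  turn=[
    [0, 0, 0],
    [0, 0, 0],
    [0, 0, 0],
    [0, 0, 0],
    [0, 0, 0],
  ],
)

```text
t: 39.68
tcp_pos: [0.615, -0.2517, 0.2202]
tool_rot: [0.74, 0.672, -0.0, -0.0]
force: [1.3, -0.7, -0.8]
finger_gap: 0.6
gripper_force: 0.0
```

Run:
```python
from h import *
hung('side24',-.30,-.2)
plan((.4008,-.3515,.19,-5.7),(.4008,-.3515,.066,-5.7))
```

```text
roof 563 x [0.5523 0.6711] y -0.2615 z [0.103 0.159] z low-x/high-x 0.1282 0.1316
t39.7 now [ 0.618  -0.2534  0.2264] psi -5.51 tilt -0.99994 F [0.7 0.2 3.3] gap 0.602
-> [ 0.4008 -0.3515  0.19   -5.7   ] calls 2
   travel [-0.0741 -0.1292  0.0227] turnz 0.0005
   travel [-0.0743 -0.1291  0.0227] turnz 0.0005
-> [ 0.4008 -0.3515  0.066  -5.7   ] calls 1
   travel [0.    0.    0.155] turnz -0.0
```

apply_moves(
  claw=[0.2, 0.2, 0.2, 0.2, 0.2],
  travel=[
    [-0.015, -0.026, 0],
    [-0.03, -0.052, 0],
    [-0.045, -0.078, 0],
    [-0.06, -0.103, 0],
    [-0.074, -0.129, 0],
  ],
  turn=[
    [0, 0, 0],
    [0, 0, 0],
    [0, 0, 0],
    [0, 0, 0],
    [0, 0, 0],
  ],
)

```text
t: 40.15
tcp_pos: [0.5058, -0.3012, 0.2193]
tool_rot: [0.74, 0.672, 0.0, 0.001]
force: [-0.9, 0.2, 0.4]
finger_gap: 0.598
gripper_force: 0.0
```

apply_moves(
  claw=[0.2, 0.2, 0.2, 0.2, 0.2],
  travel=[
    [-0.015, -0.026, 0.01],
    [-0.03, -0.052, 0.02],
    [-0.045, -0.078, 0.03],
    [-0.062, -0.108, 0.04],
    [-0.074, -0.129, 0.05],
  ],
  turn=[
    [0, 0, 0],
    [0, 0, 0],
    [0, 0, 0],
    [0, 0, 0],
    [0, 0, 0],
  ],
)

```text
t: 40.57
tcp_pos: [0.3966, -0.3504, 0.179]
tool_rot: [0.74, 0.672, -0.0, 0.0]
force: [0.0, 0.3, 0.3]
finger_gap: 0.6
gripper_force: 0.0
```

apply_moves(
  claw=[0.2, 0.2, 0.2, 0.2],
  travel=[
    [0, 0, 0],
    [0, 0, 0],
    [0, 0, 0],
    [0, 0, 0],
  ],
  turn=[
    [0, 0, 0],
    [0, 0, 0],
    [0, 0, 0],
    [0, 0, 0],
  ],
)

```text
t: 40.9
tcp_pos: [0.3994, -0.3498, 0.1795]
tool_rot: [0.74, 0.673, 0.0, 0.001]
force: [0.4, -0.7, 0.9]
finger_gap: 0.602
gripper_force: 0.0
```

Run:
```python
from h import *
plan((.4008,-.3515,.066,-5.6))
```

```text
t40.9 now [ 0.3994 -0.3498  0.1795] psi -5.47 tilt -1.0 F [ 0.4 -0.7  0.9] gap 0.602
-> [ 0.4008 -0.3515  0.066  -5.6   ] calls 1
   travel [-0.0019  0.0019  0.1419] turnz 0.0007
```

apply_moves(
  claw=[0.2, 0.2, 0.2, 0.2, 0.2],
  travel=[
    [-0.002, 0.002, 0.04],
    [-0.002, 0.002, 0.08],
    [-0.002, 0.002, 0.115],
    [-0.002, 0.002, 0.135],
    [-0.002, 0.002, 0.141],
  ],
  turn=[
    [0, 0, 0],
    [0, 0, 0],
    [0, 0, 0],
    [0, 0, 0],
    [0, 0, 0],
  ],
)

```text
t: 41.32
tcp_pos: [0.3996, -0.3496, 0.0636]
tool_rot: [0.74, 0.673, 0.0, -0.002]
force: [-0.1, 0.3, 0.8]
finger_gap: 0.601
gripper_force: 0.0
```

apply_moves(
  claw=[0.2, 0.2, -1, -1, -1],
  travel=[
    [0, 0, 0],
    [0, 0, 0],
    [0, 0, 0],
    [0, 0, 0],
    [0, 0, 0],
  ],
  turn=[
    [0, 0, 0],
    [0, 0, 0],
    [0, 0, 0],
    [0, 0, 0],
    [0, 0, 0],
  ],
  newtons=60,
)

```text
t: 41.73
tcp_pos: [0.4007, -0.3523, 0.0674]
tool_rot: [0.74, 0.672, 0.0, 0.002]
force: [2.2, 0.6, 2.3]
finger_gap: 0.247
gripper_force: 60.5
```

apply_moves(
  claw=[-1, -1, -1],
  travel=[
    [0, 0, 0],
    [0, 0, 0],
    [0, 0, 0],
  ],
  turn=[
    [0, 0, 0],
    [0, 0, 0],
    [0, 0, 0],
  ],
)

```text
t: 41.98
tcp_pos: [0.4007, -0.3523, 0.0674]
tool_rot: [0.74, 0.672, 0.0, 0.002]
force: [1.9, 0.3, 6.5]
finger_gap: 0.249
gripper_force: 61.0
```

Run:
```python
from h import *
st=state()[0];print(st['gripper_force'])
plan((.4008,-.3515,.227,-5.65),(.6053,-.350,.227,-5.65))
```

```text
61.00169777870178
t42.0 now [ 0.4007 -0.3523  0.0674] psi -5.54 tilt -0.99999 F [1.9 0.3 6.5] gap 0.249
-> [ 0.4008 -0.3515  0.227  -5.65  ] calls 1
   travel [ 0.001  -0.     -0.1995] turnz 0.0006
-> [ 0.6053 -0.35    0.227  -5.65  ] calls 2
   travel [ 0.0135  0.1271 -0.    ] turnz -0.0
   travel [ 0.0135  0.1271 -0.    ] turnz -0.0
```

apply_moves(
  claw=[-1, -1, -1, -1, -1],
  travel=[
    [0, 0, -0.03],
    [0, 0, -0.075],
    [0, 0, -0.12],
    [0, 0, -0.165],
    [0, 0, -0.2],
  ],
  turn=[
    [0, 0, 0],
    [0, 0, 0],
    [0, 0, 0],
    [0, 0, 0],
    [0, 0, 0],
  ],
)

```text
t: 42.4
tcp_pos: [0.3994, -0.3514, 0.2284]
tool_rot: [0.74, 0.672, -0.0, 0.001]
force: [0.6, 0.1, -2.5]
finger_gap: 0.244
gripper_force: 59.8
```

apply_moves(
  claw=[-1, -1, -1, -1, -1],
  travel=[
    [0.002, 0.02, 0],
    [0.005, 0.045, 0],
    [0.008, 0.075, 0],
    [0.011, 0.1, 0],
    [0.014, 0.127, 0],
  ],
  turn=[
    [0, 0, 0],
    [0, 0, 0],
    [0, 0, 0],
    [0, 0, 0],
    [0, 0, 0],
  ],
)

```text
t: 42.82
tcp_pos: [0.5016, -0.3494, 0.2254]
tool_rot: [0.74, 0.672, -0.0, -0.001]
force: [0.4, 0.2, -2.2]
finger_gap: 0.247
gripper_force: 59.8
```

apply_moves(
  claw=[-1, -1, -1, -1, -1],
  travel=[
    [0.003, 0.027, 0],
    [0.006, 0.055, 0],
    [0.009, 0.085, 0],
    [0.012, 0.112, 0],
    [0.014, 0.127, 0],
  ],
  turn=[
    [0, 0, 0],
    [0, 0, 0],
    [0, 0, 0],
    [0, 0, 0],
    [0, 0, 0],
  ],
)

```text
t: 43.23
tcp_pos: [0.6056, -0.3481, 0.2248]
tool_rot: [0.74, 0.673, 0.0, -0.0]
force: [-0.4, -0.5, -2.9]
finger_gap: 0.249
gripper_force: 59.7
```

apply_moves(
  claw=[-1, -1, -1, -1],
  travel=[
    [0, 0, 0],
    [0, 0, 0],
    [0, 0, 0],
    [0, 0, 0],
  ],
  turn=[
    [0, 0, 0],
    [0, 0, 0],
    [0, 0, 0],
    [0, 0, 0],
  ],
)

```text
t: 43.57
tcp_pos: [0.6026, -0.3486, 0.2257]
tool_rot: [0.741, 0.672, -0.0, -0.001]
force: [-0.1, -0.1, -3.3]
finger_gap: 0.249
gripper_force: 59.7
```

Run:
```python
from h import *
hung('side25',-.30,-.2)
plan((.6055,-.350,.137,-5.65))
```

```text
roof 277 x [0.5522 0.6699] y -0.2523 z [0.101 0.156] z low-x/high-x 0.1119 0.1305
t43.6 now [ 0.6028 -0.3487  0.2259] psi -5.57 tilt -1.0 F [-0.2  0.2 -1.5] gap 0.252
-> [ 0.6055 -0.35    0.137  -5.65  ] calls 1
   travel [-0.0013  0.0035  0.1111] turnz 0.0004
```

apply_moves(
  claw=[-1, -1, -1, -1, -1],
  travel=[
    [-0.001, 0.003, 0.02],
    [-0.001, 0.003, 0.05],
    [-0.001, 0.003, 0.08],
    [-0.001, 0.003, 0.105],
    [-0.001, 0.003, 0.111],
  ],
  turn=[
    [0, 0, 0],
    [0, 0, 0],
    [0, 0, 0],
    [0, 0, 0],
    [0, 0, 0],
  ],
)

```text
t: 44.03
tcp_pos: [0.6032, -0.3482, 0.1333]
tool_rot: [0.741, 0.672, -0.001, -0.004]
force: [-1.1, 0.5, -3.8]
finger_gap: 0.248
gripper_force: 59.7
```

apply_moves(
  claw=[-1, -1, -1, -1],
  travel=[
    [0, 0, 0],
    [0, 0, 0],
    [0, 0, 0],
    [0, 0, 0],
  ],
  turn=[
    [0, 0, 0],
    [0, 0, 0],
    [0, 0, 0],
    [0, 0, 0],
  ],
)

```text
t: 44.37
tcp_pos: [0.6074, -0.3506, 0.1394]
tool_rot: [0.74, 0.672, 0.0, 0.002]
force: [-0.2, -0.3, -2.7]
finger_gap: 0.252
gripper_force: 59.7
```

Run:
```python
from h import *
plan((.6055,-.350,.1255,-5.65))
```

```text
t44.4 now [ 0.6074 -0.3506  0.1394] psi -5.53 tilt -0.99999 F [-0.2 -0.3 -2.7] gap 0.252
-> [ 0.6055 -0.35    0.1255 -5.65  ] calls 1
   travel [ 0.0005 -0.0024  0.0173] turnz 0.0007
```

apply_moves(
  claw=[-1, -1, -1, -1, -1],
  travel=[
    [0, -0.001, 0.004],
    [0, -0.001, 0.008],
    [0, -0.001, 0.011],
    [0, -0.001, 0.013],
    [0, -0.001, 0.013],
  ],
  turn=[
    [0, 0, 0],
    [0, 0, 0],
    [0, 0, 0],
    [0, 0, 0],
    [0, 0, 0],
  ],
)

```text
t: 44.78
tcp_pos: [0.6052, -0.3493, 0.1261]
tool_rot: [0.74, 0.672, -0.0, -0.001]
force: [0.4, 0.5, -2.9]
finger_gap: 0.249
gripper_force: 59.8
```

apply_moves(
  claw=[-1, -1, -1, -1],
  travel=[
    [0, 0, 0.001],
    [0, 0, 0.002],
    [0, 0, 0.002],
    [0, 0, 0.002],
  ],
  turn=[
    [0, 0, 0],
    [0, 0, 0],
    [0, 0, 0],
    [0, 0, 0],
  ],
)

```text
t: 45.12
tcp_pos: [0.6056, -0.3497, 0.1252]
tool_rot: [0.74, 0.672, 0.0, -0.0]
force: [0.3, 0.5, -2.6]
finger_gap: 0.251
gripper_force: 59.8
```

Run:
```python
from h import *
plan((.6055,-.350,.1245,-5.65))
```

```text
t45.1 now [ 0.6056 -0.3497  0.1252] psi -5.52 tilt -1.0 F [ 0.3  0.5 -2.6] gap 0.251
-> [ 0.6055 -0.35    0.1245 -5.65  ] calls 1
   travel [-0.0004 -0.0001  0.0009] turnz 0.0007
```

apply_moves(
  claw=[-1, -1, -1, -1],
  travel=[
    [0, 0, 0.001],
    [0, 0, 0.002],
    [0, 0, 0.002],
    [0, 0, 0.002],
  ],
  turn=[
    [0, 0, 0],
    [0, 0, 0],
    [0, 0, 0],
    [0, 0, 0],
  ],
)

```text
t: 45.45
tcp_pos: [0.6058, -0.3498, 0.1243]
tool_rot: [0.74, 0.672, 0.0, 0.0]
force: [-0.7, 0.5, 2.2]
finger_gap: 0.251
gripper_force: 60.4
```

Run:
```python
from h import *
plan()
```

```text
t45.5 now [ 0.6058 -0.3498  0.1243] psi -5.52 tilt -1.0 F [-0.7  0.5  2.2] gap 0.251
```

Contact is made, so the bar carries the weight. Release and rise.

apply_moves(
  claw=[0.0, 0.0, 0.0, 0.0, 0.0],
  travel=[
    [0, 0, 0],
    [0, 0, 0],
    [0, 0, 0],
    [0, 0, 0],
    [0, 0, 0],
  ],
  turn=[
    [0, 0, 0],
    [0, 0, 0],
    [0, 0, 0],
    [0, 0, 0],
    [0, 0, 0],
  ],
)

```text
t: 45.87
tcp_pos: [0.6056, -0.3497, 0.1236]
tool_rot: [0.74, 0.672, 0.0, 0.0]
force: [-0.7, 0.3, -1.2]
finger_gap: 0.502
gripper_force: 0.0
```

apply_moves(
  claw=[0.0, 0.0, 0.2, 0.2, 0.2],
  travel=[
    [0, 0, -0.01],
    [0, 0, -0.03],
    [0, 0, -0.06],
    [0, 0, -0.09],
    [0, 0, -0.13],
  ],
  turn=[
    [0, 0, 0],
    [0, 0, 0],
    [0, 0, 0],
    [0, 0, 0],
    [0, 0, 0],
  ],
)

```text
t: 46.28
tcp_pos: [0.6046, -0.3489, 0.2273]
tool_rot: [0.74, 0.672, -0.0, -0.002]
force: [-0.2, -0.1, -0.5]
finger_gap: 0.596
gripper_force: 0.0
```

apply_moves(
  claw=[0.2, 0.2, 0.2, 0.2, 0.2],
  travel=[
    [0, -0.03, -0.02],
    [0, -0.06, -0.04],
    [0, -0.1, -0.06],
    [0, -0.14, -0.06],
    [0, -0.17, -0.06],
  ],
  turn=[
    [0, 0, 0],
    [0, 0, 0],
    [0, 0, 0],
    [0, 0, 0],
    [0, 0, 0],
  ],
)

```text
t: 46.7
tcp_pos: [0.4686, -0.3365, 0.2778]
tool_rot: [0.74, 0.672, -0.0, 0.001]
force: [0.6, 0.8, -0.6]
finger_gap: 0.597
gripper_force: 0.0
```

apply_moves(
  claw=[0.2, 0.2, 0.2, 0.2, 0.2],
  travel=[
    [0, 0, 0],
    [0, 0, 0],
    [0, 0, 0],
    [0, 0, 0],
    [0, 0, 0],
  ],
  turn=[
    [0, 0, 0],
    [0, 0, 0],
    [0, 0, 0],
    [0, 0, 0],
    [0, 0, 0],
  ],
)

```text
t: 47.12
tcp_pos: [0.4712, -0.3368, 0.2754]
tool_rot: [0.74, 0.673, 0.0, 0.0]
force: [0.4, -0.4, -1.1]
finger_gap: 0.598
gripper_force: 0.0
```

Run:
```python
from h import *
s=snap('side','side30');t=snap('top','top30')
[ends(s,c) for c in HSV]
a=cv2.resize(s['pixels'][120:335,245:445,::-1],(400,430),interpolation=cv2.INTER_CUBIC)
b=cv2.resize(t['pixels'][135:245,195:295,::-1],(391,430),interpolation=cv2.INTER_CUBIC)
cv2.imwrite('pics/c30.png',np.hstack([a,b]))
```

```text
blue hist 20mm from -260: [ 2  4  0  0  0 20  9  0  0  0  0  3 35  2] across -0.009 z 0.0411 [-0.232 -0.   ]
green hist 20mm from -260: [ 2  6  0  0  0 19 11  0  0  0  0  0  0  0] across -0.0057 z 0.038 [-0.24  -0.133]
yellow hist 20mm from -260: [ 8  9  0  0  0 14 15  0  0  0  0  0 25  9] across -0.0046 z 0.0429 [-0.245  0.004]
```

View pics/c30.png

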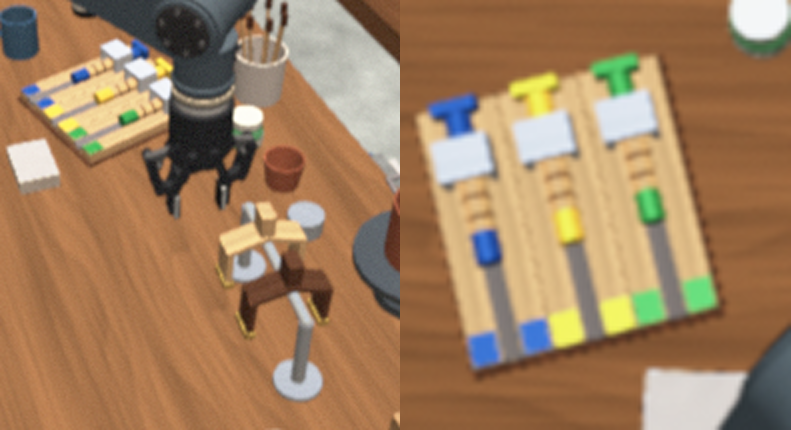

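The final picture shows all three sticks under their straps against the stops, with rear ends at (487,247), (568,225) and (650,205), all equally far from their stops. Both bridges hang level astride the rail and the robot is clear.

```bash
python3 -c "
from station import manip
print(manip.sign_off())"
```

```text
the job is handed in; nothing more can be done
None
```

The blue, yellow and green sticks are pushed up against their end stops, both bridges hang side by side astride the rail, and the job was handed in at about 47 s of the 210 s allowed.

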